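# Sort washed cutlery by size into a two-tier tray

### The job

Put the washed cutlery away in the two-tier cutlery tray. Table forks, table spoons and the smaller cake forks each go in the row of the grey lower tray where one of their kind already lies, and teaspoons in the white upper tray; slide the upper tray aside to reach the row it covers. Everything must lie flat below the rims, so that in the end the upper tray slides over the rows and stands right back against its right-hand end stop; leave the mug where it is.

Things in the scene. Friction and masses are not known exactly. Their poses are not given: they have to be found in the camera images.
- tray: Lower cutlery tray of grey plastic, fixed on the worktop: 236 x 254 mm, three open rows side by side along its y, each row 226 mm long (along its x) and 78 mm wide inside, walls 5 mm thick, rows 83 mm apart centre to centre. Origin under its centre on the worktop. Row floors lie 5 mm above the worktop, dividers and sides reach 42 mm, the end walls 44 mm. x points away from the robot, y to the left, z up.
- row_left (a point): Floor centre of the lower tray's left row (83 mm to tray +y), 5 mm above the worktop.
- row_middle (a point): Floor centre of the lower tray's middle row.
- row_right (a point): Floor centre of the lower tray's right row (83 mm to tray -y).
- upper (a joint): Slide of the white upper tray across the lower tray, in m: 0 = home, against the right end stop, over the right row; 0.083 over the middle row; 0.166 = left end stop, over the left row. It moves along the lower tray's y and stays where it is left (about 1.5 N to move). Its underside is 46 mm above the worktop, so a piece that protrudes from a lower row blocks it.
- upper_row (a point): Floor centre of the white upper tray, a single open row 226 mm long and 78 mm wide inside (88 mm outside, walls 5 mm), floor 50 mm and rim 82 mm above the worktop; axes as the lower tray's.
- upper_grip (a point): Centre of the finger grip on the upper tray's front end: a block 14 mm wide (along the tray's y), sticking 26 mm out of the front wall, 24 mm high, its top 82 mm above the worktop, its underside 58 mm; it can be pinched from above across its 14 mm width.
- fork1_mid (a point): large table fork, stainless steel, 206 x 28 x 13 mm; the point is half-way along it, in the middle of the arched handle (there 9 mm wide, 5 mm thick), 10.6 mm above what it lies on; x runs along its length towards the head (tines or bowl), z up when it lies as laid down. One of the washed pieces to put away, on the black draining mat (4 mm thick) or on the worktop beside it, always present.
- fork2_mid (a point): large table fork, stainless steel, 206 x 28 x 13 mm; the point is half-way along it, in the middle of the arched handle (there 9 mm wide, 5 mm thick), 10.6 mm above what it lies on; x runs along its length towards the head (tines or bowl), z up when it lies as laid down. One of the washed pieces to put away, on the black draining mat (4 mm thick) or on the worktop beside it, present in some starts only.
- spoon1_mid (a point): large table spoon, stainless steel, 201 x 43 x 14 mm; the point is half-way along it, in the middle of the arched handle (there 9 mm wide, 5 mm thick), 10.8 mm above what it lies on; x runs along its length towards the head (tines or bowl), z up when it lies as laid down. One of the washed pieces to put away, on the black draining mat (4 mm thick) or on the worktop beside it, always present.
- spoon2_mid (a point): large table spoon, stainless steel, 201 x 43 x 14 mm; the point is half-way along it, in the middle of the arched handle (there 9 mm wide, 5 mm thick), 10.8 mm above what it lies on; x runs along its length towards the head (tines or bowl), z up when it lies as laid down. One of the washed pieces to put away, on the black draining mat (4 mm thick) or on the worktop beside it, present in some starts only.
- cakefork1_mid (a point): cake fork: a short slim fork, stainless steel, 155 x 22 x 10 mm; the point is half-way along it, in the middle of the arched handle (there 9 mm wide, 5 mm thick), 7.4 mm above what it lies on; x runs along its length towards the head (tines or bowl), z up when it lies as laid down. One of the washed pieces to put away, on the black draining mat (4 mm thick) or on the worktop beside it, always present.
- cakefork2_mid (a point): cake fork: a short slim fork, stainless steel, 155 x 22 x 10 mm; the point is half-way along it, in the middle of the arched handle (there 9 mm wide, 5 mm thick), 7.4 mm above what it lies on; x runs along its length towards the head (tines or bowl), z up when it lies as laid down. One of the washed pieces to put away, on the black draining mat (4 mm thick) or on the worktop beside it, present in some starts only.
- teaspoon1_mid (a point): teaspoon: a short spoon, stainless steel, 139 x 30 x 10 mm; the point is half-way along it, in the middle of the arched handle (there 9 mm wide, 5 mm thick), 7.1 mm above what it lies on; x runs along its length towards the head (tines or bowl), z up when it lies as laid down. One of the washed pieces to put away, on the black draining mat (4 mm thick) or on the worktop beside it, always present.
- teaspoon2_mid (a point): teaspoon: a short spoon, stainless steel, 139 x 30 x 10 mm; the point is half-way along it, in the middle of the arched handle (there 9 mm wide, 5 mm thick), 7.1 mm above what it lies on; x runs along its length towards the head (tines or bowl), z up when it lies as laid down. One of the washed pieces to put away, on the black draining mat (4 mm thick) or on the worktop beside it, present in some starts only.
- fork0_mid (a point): large table fork, stainless steel, 206 x 28 x 13 mm; the point is half-way along it, in the middle of the arched handle (there 9 mm wide, 5 mm thick), 10.6 mm above what it lies on; x runs along its length towards the head (tines or bowl), z up when it lies as laid down. This one already lies in its row of the lower tray and shows which row is for its kind; it may be hidden under the upper tray.
- spoon0_mid (a point): large table spoon, stainless steel, 201 x 43 x 14 mm; the point is half-way along it, in the middle of the arched handle (there 9 mm wide, 5 mm thick), 10.8 mm above what it lies on; x runs along its length towards the head (tines or bowl), z up when it lies as laid down. This one already lies in its row of the lower tray and shows which row is for its kind; it may be hidden under the upper tray.
- cakefork0_mid (a point): cake fork: a short slim fork, stainless steel, 155 x 22 x 10 mm; the point is half-way along it, in the middle of the arched handle (there 9 mm wide, 5 mm thick), 7.4 mm above what it lies on; x runs along its length towards the head (tines or bowl), z up when it lies as laid down. This one already lies in its row of the lower tray and shows which row is for its kind; it may be hidden under the upper tray.
- mug_mid (a point): White mug with a handle, green inside, 86 mm across, 96 mm high, standing behind the draining mat; a bystander. The point is its centre, 48 mm up.
Things that resemble listed ones, but are neither listed nor needed, are in the scene too. What is shaped like the part that bears cakefork0_mid but yellow is not meant.

How it is judged:
By the outcome, as a careful person would: the job done as asked, in the order asked, and still so for the second after the job is handed in, with the robot touching nothing.
Of fork2, spoon2, cakefork2, teaspoon2 only 2 to 4 are there at a start; the rules pass over those that are not, and their reading is None.
At some moment in a run one of fork1, spoon1, cakefork1 may be knocked a few centimetres aside while the robot is not near it.
Once in a run the grip may slacken for a moment while it holds something.
It also fails if it takes over 210 s, if anything falls off the work surface, if the arm or the gripper's body presses on something with over 40 N, if the wrist force passes 120 N, or if a joint passes its speed limit or range.

### The arm

A 6-joint arm with a two-finger parallel gripper is mounted at the origin on a cart in front of the work surface, level with it; the furniture and walls round the work are solid. World frame = base frame: x ahead of the robot, y to its left, z up, the work surface at z = 0. Lengths are in m, angles in rad, forces in N, time in s.
With the tool pointing down it reaches from about 0.425 to 0.95 m from the base axis. Payload 3.5 kg.
Tool frame: the origin (TCP) lies on the centre line of the jaws, within the pads' length; the fingertips stand 25 mm ahead of it and the grasp point (between the pads) lies 6 mm ahead of it; z points along the fingers, y is the line along which they close (so a half turn about z gives the same grasp; the last joint's range is limited). The gripper opens to 85 mm and grips with 20 to 120 N. Pads are 22 mm wide; open, the fingers measure 114 mm over their backs; the gripper's body (76 mm by 85 mm) begins 54 mm behind the grasp point. The pads swing forward as they close: fully open they stand 13 mm farther back than shut.
Start: joints at [1.084, 0.286, 1.577, -0, 1.279, -0.15], TCP at [0.223, 0.637, 0.226] pointing down, gripper open.
Joint ranges: [-2.77, 2.77], [-0.9, 2.22], [0.21, 2.48], [-1.53, 4.67], [0.24, 2.81], [-2.84, 2.84]. Speed limits (rad/s): [2.79, 2.79, 3.14, 3.14, 3.14, 3.14].

### API

Orientations are given as a 3x3 rotation matrix whose columns are the frame's x, y, z axes.
In Python, from rig import r gives the robot as it stands.
- The arm moves only by the tool send_rows, never from a script. Its argument "steps" is a list of rows, each a list of 7 numbers: the finger opening in mm, from 0 to 85.4, then the shift along the tool's x, y, z in mm, then the turn, a rotation vector about the tool's x, y, z in rad. A call has 1 to 12 rows; each row is the pose to reach, as a shift and turn from the pose commanded when the call began, along the tool's axes at that moment; what a row does not reach only later rows make up. A row lasts 1/12 s, in which the tool goes at most 41.7 mm and 7.16 degrees, less where a joint would pass 70% of its speed; a pose out of reach is approached as far as the arm can. A call with a gripper value outside its range is refused whole. The fingers move at their own pace and stop on an object; "newtons" is the grip in N (left out, the last holds). Time passes only in rows, so rows that repeat a pose let the fingers close. It gives the time, the measured TCP pose, the force, the opening and the grip force at its end, in the units of the state.
- r.observe(): the state, without advancing time (a new reading comes with each control period).
- r.snapshot(name): name is "scene" or "top"; returns the picture (480x640x3 uint8, red, green, blue); there is no depth.
- r.calibration(name): a dict with "vfov" (degrees; the focal length in pixels is half the picture's height over the tangent of half this angle, whatever the lens; pixels are square), "cx", "cy" (the principal point, pixels), "origin" and "orientation" of the camera in the world. Camera axes: x right, y down, z forward; pixel columns grow to the right and rows downward; lengths in m; the calibration is good to about 2 mm. A picture is of the moment at which its call begins. calibration takes no time and is no camera call.
- r.job_done(): hands the job in; it is judged then, once.
Trained networks look in the newest picture that a camera, given by its name, has taken for a name from the list of things; names that differ only in an ending like _2 or _b are one class to them, and where a whole thing is asked for, a point or a joint stands for the part that bears it (a point fixed in the world has none). Each returns a list of dicts, best first, with "p" (0 to 1); they miss things now and then, are a little off and sometimes report something else, mostly with a low value. They report only what shows in the picture. A call takes as long as a camera call. They do not tell look-alikes from the thing itself.
- r.boxes_of(thing, camera): "point" ([x, y, z] in m, in the coordinates of the camera as it stood for that picture, good to about 4 mm: the middle of the surface that is visible of it).
- r.masks_of(thing, camera): "mask" (480x640 bool, what is visible of it).
- r.pinpoint(thing, camera): "point" ([x, y, z] in m, in the coordinates of the camera as it stood for that picture, good to about 4 mm: a listed point, or the origin of a listed thing).
The state is a dict: "time": time; "joints": joint angles; "joint_velocities": joint speeds; "effort": joint torques, N m; "eef_pos": TCP position; "ee_rot": TCP orientation; "force": force on the tool from outside, world axes, zero at the start; "torque": the same for the moment, N m; "grip_width": opening from 0.0 (shut) to 1.0 (fully open); "grip_force": force on a finger pad.
Only numpy, scipy, OpenCV 4.12 (cv2) and the standard library are available. Lean on these libraries where they do the work, as an engineer would, in place of code of your own. Each camera call takes 0.05 s, during which the arm holds its last target. There are 200 camera calls.

## Working session

There is one attempt and no reset: what is moved stays moved. The work goes in short steps, Python scripts to look and compute and a tool call to move; the robot and the scene stay as the last step left them, time stands still between calls to the robot, and variables do not carry over. Pictures are saved under pics/ and viewed, at most 14 in all, crops included, and the job is handed in when it is done.

Besides the shell and the picture viewer there is one more tool, called after "Call:" as a command line: name --pt "numbers of a row" for each row, then --argument value for the rest. send_rows: Moves the arm, as the interface text tells. Its arguments: {"type":"object","properties":{"steps":{"type":"array","items":{"type":"array","items":{"type":"number"}}},"newtons":{"type":"number"}},"required":["steps"]}

```bash
ls; mkdir -p pics; python3 - <<'E'
from rig import r
import cv2
s=r.observe(); print(s['time'],s['eef_pos'],s['ee_rot'],s['grip_width'])
for n in('top','scene'):
    im=r.snapshot(n); cv2.imwrite(f'pics/{n}0.png',im[...,::-1]); print(n,r.calibration(n))
E
```

```text
pics
0.0 [0.22270618 0.63648584 0.22433793] [[-9.43815796e-01  3.30470077e-01 -1.12717701e-03]
 [ 3.30471798e-01  9.43813499e-01 -2.11443482e-03]
 [ 3.65087444e-04 -2.36813719e-03 -9.99997129e-01]] 1.0020024222633566
top {'vfov': 46.32701205711994, 'cx': 324.7218099075702, 'cy': 237.8815911755019, 'origin': array([ 0.25744965, -0.10559186,  1.51786075]), 'orientation': array([[-0.00109889, -0.97711849,  0.21269283],
       [-0.99999015,  0.00198818,  0.00396727],
       [-0.00429936, -0.21268638, -0.97711106]])}
scene {'vfov': 51.9941758207059, 'cx': 317.1054142565581, 'cy': 240.0703639978127, 'origin': array([-0.20845099, -0.83696571,  0.92454885]), 'orientation': array([[ 0.68732488, -0.44006501,  0.57786443],
       [-0.72625911, -0.42896291,  0.53715782],
       [ 0.01149805, -0.78888124, -0.6144381 ]])}
```

View pics/top0.png

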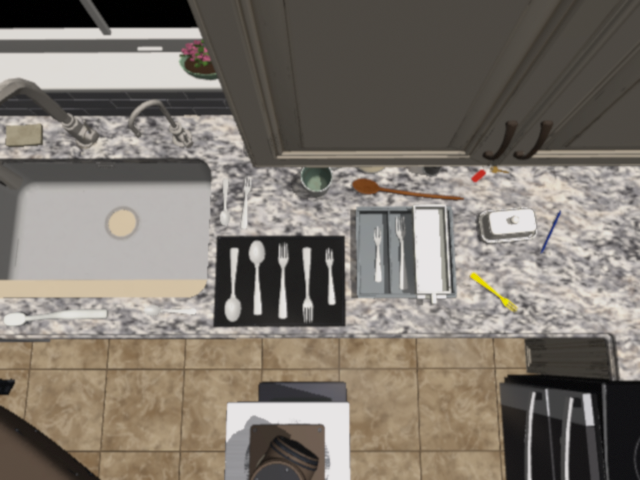

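View pics/scene0.png

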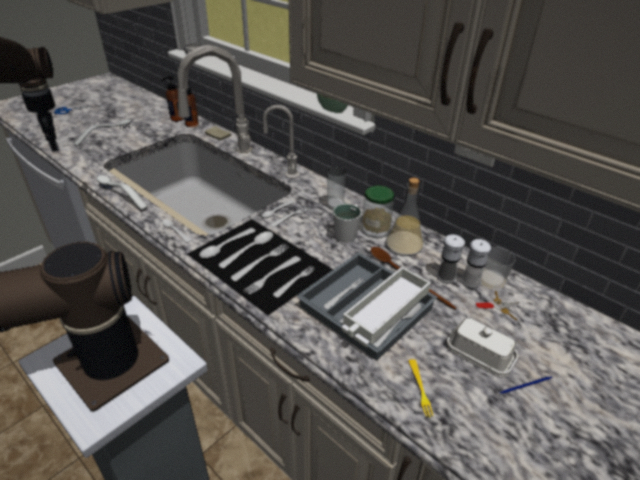

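The top view shows the mat with five pieces: spoons at columns 233 and 257, table forks at 283 and 307, and a cake fork at 330. Two small pieces lie near (225,200) and (246,200). In the tray, the cake fork is in the left row (378) and the table fork in the middle row (402). The upper tray is home at 430, so spoons go in the right row.

```bash
cat > h.py <<'E'
from rig import r
import numpy as np, cv2
def cam(n):
    c=r.calibration(n); f=240/np.tan(np.radians(c['vfov']/2)); return c,f
def pix2w(n,uv,z):
    c,f=cam(n); d=c['orientation']@np.array([(uv[0]-c['cx'])/f,(uv[1]-c['cy'])/f,1]); o=c['origin']
    return o+d*(z-o[2])/d[2]
def toworld(n,p):
    c,_=cam(n); return c['origin']+c['orientation']@np.asarray(p)
def w2pix(n,P):
    c,f=cam(n); q=c['orientation'].T@(np.asarray(P)-c['origin']); return np.array([c['cx']+f*q[0]/q[2],c['cy']+f*q[1]/q[2]])
def axis(mask,n='top',z=.012):
    v,u=np.nonzero(mask); P=np.array([pix2w(n,(a,b),z)[:2] for a,b in zip(u,v)])
    (c),(w,h),a=cv2.minAreaRect((P*1e4).astype(np.float32)); c=np.array(c)/1e4
    m=P.mean(0); _,_,V=np.linalg.svd(P-m); d=V[0]
    t=(P-m)@d; L=np.ptp(t); mid=m+d*(t.max()+t.min())/2
    return mid,np.degrees(np.arctan2(d[1],d[0])),L,len(u)
E
python3 - <<'E'
from h import *
im=r.snapshot('top')
for k in('fork1_mid','spoon1_mid','cakefork1_mid','teaspoon1_mid'):
    for d in r.pinpoint(k,'top'): print('P',k,round(d['p'],2),toworld('top',d['point']).round(4))
    for d in r.masks_of(k,'top'):
        if d['mask'].sum()>10:
            m,a,L,N=axis(d['mask']); print('M',k,round(d['p'],2),m.round(4),round(a,1),round(L,3),N)
for k in('tray','upper_grip','row_middle','upper_row','mug_mid'):
    for d in r.pinpoint(k,'top'): print(k,round(d['p'],2),toworld('top',d['point']).round(4))
cv2.imwrite('pics/c1.png',cv2.resize(im[165:335,205:465],None,fx=3,fy=3,interpolation=cv2.INTER_CUBIC)[...,::-1])
E
```

```text
P fork1_mid 0.77 [0.4732 0.0138 0.0142]
M fork1_mid 0.72 [0.4703 0.0152] -179.9 0.202 471
P spoon1_mid 0.76 [0.4617 0.1479 0.0159]
P spoon1_mid 0.58 [0.4769 0.083  0.0106]
P spoon1_mid 0.46 [ 0.4596 -0.0481  0.0126]
P spoon1_mid 0.27 [0.3892 0.317  0.0078]
M spoon1_mid 0.59 [0.4596 0.1494] -179.3 0.196 506Traceback (most recent call last):
  File "<stdin>", line 7, in <module>
  File "h.py", line 13, in axis
    v,u=np.nonzero(mask); P=np.array([pix2w(n,(a,b),z)[:2] for a,b in zip(u,v)])
                                      ~~~~~^^^^^^^^^^^
  File "h.py", line 6, in pix2w
    c,f=cam(n); d=c['orientation']@np.array([(uv[0]-c['cx'])/f,(uv[1]-c['cy'])/f,1]); o=c['origin']
        ~~~^^^
  File "h.py", line 4, in cam
    c=r.calibration(n); f=240/np.tan(np.radians(c['vfov']/2)); return c,f
ValueError: time passes only in moves, steps and waits
```

```bash
sed -i 's/^def cam/import functools\n@functools.cache\ndef cam/' h.py
python3 - <<'E'
from h import *
im=r.snapshot('top')
for k in('cakefork1_mid','teaspoon1_mid'):
    for d in r.pinpoint(k,'top'): print('P',k,round(d['p'],2),toworld('top',d['point']).round(4))
    for d in r.masks_of(k,'top'):
        if d['mask'].sum()>10:
            m,a,L,N=axis(d['mask']); print('M',k,round(d['p'],2),m.round(4),round(a,1),round(L,3),N)
for k in('tray','upper_grip','upper_row','mug_mid'):
    for d in r.pinpoint(k,'top'): print(k,round(d['p'],2),toworld('top',d['point']).round(4))
g=im.max(2); b=np.zeros_like(g); b[239:324,218:343]=g[239:324,218:343]>90
n,l,st,_=cv2.connectedComponentsWithStats(b)
for i in range(1,n):
    if st[i,4]>60:
        m,a,L,N=axis(l==i); print('seg',st[i],m.round(4),round(a,1),round(L,3),N)
cv2.imwrite('pics/c1.png',cv2.resize(im[165:335,205:465],None,fx=3,fy=3,interpolation=cv2.INTER_CUBIC)[...,::-1])
E
```

```text
P cakefork1_mid 0.51 [ 0.4794 -0.1114  0.007 ]
M cakefork1_mid 0.67 [ 0.4734 -0.1131] -177.2 0.134 217
P teaspoon1_mid 0.86 [0.3839 0.3147 0.0047]
P teaspoon1_mid 0.56 [0.6961 0.1803 0.0056]
M teaspoon1_mid 0.86 [0.3888 0.3175] -91.7 0.135 252
M teaspoon1_mid 0.58 [ 0.7557 -0.0737] -139.0 0.095 748
M teaspoon1_mid 0.3 [ 0.548  -0.3202] 79.6 0.307 8592
tray 0.8 [ 0.5395 -0.3126  0.0045]
upper_grip 0.64 [ 0.4129 -0.3781  0.0682]
upper_grip 0.6 [ 0.7553 -0.0726  0.0487]
upper_row 0.93 [ 0.542  -0.3766  0.0466]
mug_mid 0.93 [ 0.7554 -0.0748  0.0473]
seg [248 240  17  76 667] [0.4773 0.085 ] -177.9 0.205 667
seg [278 243  11  76 567] [0.469  0.0148] -179.7 0.204 567
seg [224 247  18  75 669] [0.4597 0.1487] -179.6 0.201 669
seg [302 247  12  75 560] [ 0.4593 -0.051 ] -178.4 0.201 560
seg [325 248  11  57 356] [ 0.4802 -0.1134] -176.6 0.154 356
```

View pics/c1.png

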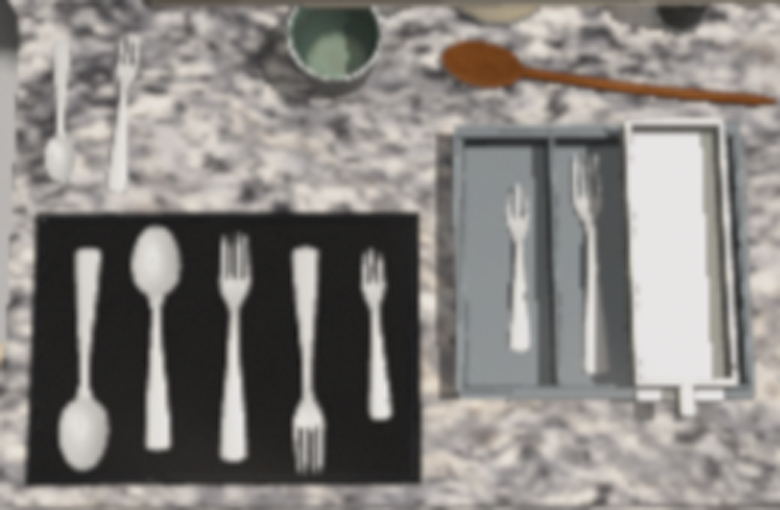

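The crop shows a teaspoon at (62,110) and a small fork at (125,115), both on the worktop behind the mat. I'll check the teaspoon detection at the front of the sink, (0.39, 0.32).

```bash
python3 - <<'E'
from h import *
im=r.snapshot('top'); s=r.snapshot('scene')
p=w2pix('scene',(.389,.3175,.01)); q=w2pix('scene',(.7,.17,.01)); t=w2pix('top',(.389,.3175,.01)); print(p,q,t)
a=cv2.resize(im[285:335,110:220],None,fx=5,fy=5,interpolation=cv2.INTER_CUBIC)
u,v=p.astype(int); b=cv2.resize(s[v-25:v+25,u-55:u+55],None,fx=5,fy=5,interpolation=cv2.INTER_CUBIC)
cv2.imwrite('pics/c2.png',np.vstack([a,b])[...,::-1])
for k in('cakefork1_mid','teaspoon1_mid'):
    for d in r.masks_of(k,'scene'):
        if d['mask'].sum()>10:
            m,A,L,N=axis(d['mask'],'scene',.006); print('M',k,round(d['p'],2),m.round(4),round(A,1),round(L,3),N)
# small pieces behind mat, colour segmentation
c=im[170:236,214:258].astype(int); np.set_printoptions(linewidth=250)
print(im[175:233:3,214:258].max(2))
E
```

```text
[175.87000596 228.25445736] [281.60164378 206.73570884] [169.18352499 309.91349079]
M cakefork1_mid 0.47 [ 0.4745 -0.1136] -176.9 0.141 194
M cakefork1_mid 0.46 [0.6891 0.1751] -179.5 0.126 69
M teaspoon1_mid 0.69 [0.3865 0.3132] -92.0 0.143 123
M teaspoon1_mid 0.51 [0.6819 0.1167] 174.9 0.135 88
M teaspoon1_mid 0.38 [0.688  0.1756] -179.9 0.128 110
[[172 170 178 194 208 215 216 215 213 209 202 196 189 174 149 124 105  94  89  86  94 113 147 175 186 183 171 157 144 133 124 115 111 114 122 125 126 131 139 150 158 164 168 167]
 [152 163 176 190 204 208 206 210 212 208 207 210 207 198 182 169 155 145 145 153 160 163 159 153 144 135 126 117 114 118 132 152 144 156 187 197 203 189 170 155 149 151 150 146]
 [214 216 215 215 216 214 212 209 198 201 208 211 211 204 182 179 177 168 158 153 155 161 168 169 169 166 163 157 147 131 142 178 158 150 153 155 182 165 145 147 151 153 153 149]
 [180 188 205 214 210 198 186 179 174 192 207 212 213 204 167 140 130 125 121 116 113 109 102 102 109 119 125 124 115 111 136 160 160 177 156 148 178 157 135 140 148 149 145 141]
 [207 209 212 210 204 195 179 15
[... 2132 characters left out ...]
4 105 107 118 154 184 197 200 197 193 187 194 207 213 214 214 213 207 201 197 199 199 191 176 196 215 222 225 227 221 174 125 108 117 131 146 161 172 176 175 172]
 [156 137 126 123 125 132 138 147 155 161 159 160 154 149 156 167 174 175 173 170 165 160 156 156 164 169 172 199 218 223 225 225 215 193 175 161 150 149 157 164 167 167 166 164]
 [183 170 167 167 165 158 154 147 140 131 122 127 147 168 181 181 176 171 165 156 148 144 148 155 161 173 183 190 200 206 210 206 199 204 210 211 211 210 210 208 201 190 177 171]
 [192 182 166 154 148 147 151 157 160 160 165 169 174 177 182 185 190 195 198 196 188 177 164 156 156 169 188 200 207 208 206 204 202 199 199 199 201 201 202 201 198 186 166 143]]
```

View pics/c2.png

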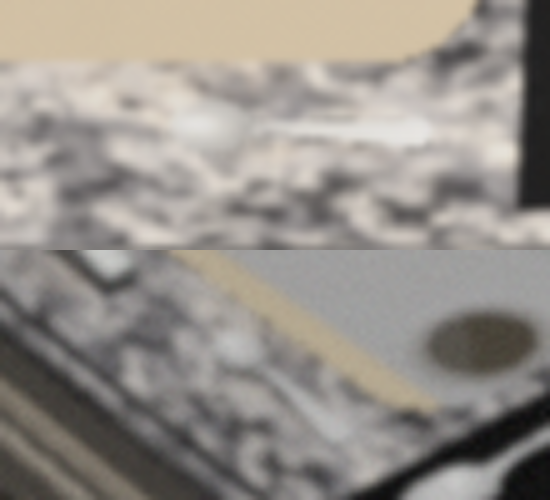

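All eight pieces are there. Besides the mat's five: a cake fork at (.685,.117), a teaspoon at (.688,.178) and a teaspoon at (.388,.316) lying along y with its bowl to +y. The upper tray is not quite home (about 18 mm off). I'll start with the nearest teaspoon.

```bash
cat > go.py <<'E'
import sys
from h import *
from scipy.spatial.transform import Rotation as Ro
def rows(*W):
    s=r.observe(); R=np.array(s['ee_rot']); p=np.array(s['eef_pos'])
    for x,y,z,a in W:
        t=np.radians(a); X=np.array([np.cos(t),np.sin(t),0]); Z=np.array([0,0,-1.]); T=np.c_[X,np.cross(Z,X),Z]
        print(np.round(R.T@(np.array([x,y,z])-p)*1000,1),Ro.from_matrix(R.T@T).as_rotvec().round(3))
E
python3 -c "
from go import *
rows((.387,.3155,.1,90),(.387,.3155,.027,90))"
```

```text
[-261.  -249.3  125.7] [ 0.    -0.     1.234]
[-261.  -249.3  198.7] [ 0.    -0.     1.234]
```

Call:
send_rows --pt "50 -261 -249 126 0 0 1.234" --pt "50 -261 -249 126 0 0 1.234" --pt "50 -261 -249 126 0 0 1.234" --pt "50 -261 -249 126 0 0 1.234" --pt "50 -261 -249 126 0 0 1.234" --pt "50 -261 -249 126 0 0 1.234" --pt "50 -261 -249 126 0 0 1.234" --pt "50 -261 -249 126 0 0 1.234" --pt "50 -261 -249 126 0 0 1.234" --pt "50 -261 -249 126 0 0 1.234" --pt "50 -261 -249 126 0 0 1.234" --pt "50 -261 -249 126 0 0 1.234" --newtons 50

```text
time: 2.0
eef_pos: [0.3875, 0.3157, 0.1]
ee_rot: [[-0.001, 1.0, 0.0], [1.0, 0.001, 0.001], [0.001, 0.0, -1.0]]
force: [-0.2, 1.0, -0.1]
grip_width: 0.588
grip_force: 0.0
```

Call:
send_rows --pt "50 0 0 40 0 0 0" --pt "50 0 0 73 0 0 0" --pt "50 0 0 73 0 0 0" --pt "0 0 0 73 0 0 0" --pt "0 0 0 73 0 0 0" --pt "0 0 0 73 0 0 0" --pt "0 0 0 73 0 0 0" --pt "0 0 0 73 0 0 0" --pt "0 0 0 73 0 0 0" --pt "0 0 0 40 0 0 0" --pt "0 0 0 -40 0 0 0" --pt "0 0 0 -40 0 0 0" --newtons 50

```text
time: 3.0
eef_pos: [0.3865, 0.3154, 0.1409]
ee_rot: [[0.0, 1.0, -0.001], [1.0, -0.0, -0.001], [-0.001, -0.001, -1.0]]
force: [1.2, 0.8, 0.7]
grip_width: -0.004
grip_force: 0.0
```

```bash
python3 - <<'E'
from h import *
im=r.snapshot('top'); s=r.snapshot('scene')
for c in('top','scene'):
    for d in r.masks_of('teaspoon1_mid',c):
        m,A,L,N=axis(d['mask'],c,.006); print(c,round(d['p'],2),m.round(4),round(A,1),round(L,3),N)
    for d in r.pinpoint('teaspoon1_mid',c): print(round(d['p'],2),toworld(c,d['point']).round(4))
a=cv2.resize(im[270:340,110:230],None,fx=5,fy=5,interpolation=cv2.INTER_CUBIC)
b=cv2.resize(s[195:245,120:240],None,fx=5,fy=5,interpolation=cv2.INTER_CUBIC)
cv2.imwrite('pics/c3.png',np.vstack([a,b])[...,::-1])
E
```

```text
top 0.73 [ 0.5462 -0.3888] 179.6 0.273 3293
top 0.42 [0.3885 0.2989] 88.9 0.095 153
top 0.41 [0.467  0.0156] -180.0 0.199 459
0.43 [0.3839 0.3179 0.0038]
scene 0.62 [0.3871 0.3143] -92.6 0.145 134
scene 0.51 [ 0.5341 -0.2432] -180.0 0.14 188
scene 0.49 [ 0.5504 -0.4121] 179.4 0.189 250
scene 0.42 [ 0.5841 -0.3508] -178.4 0.304 3402
0.71 [0.381  0.3182 0.0047]
```

View pics/c3.png

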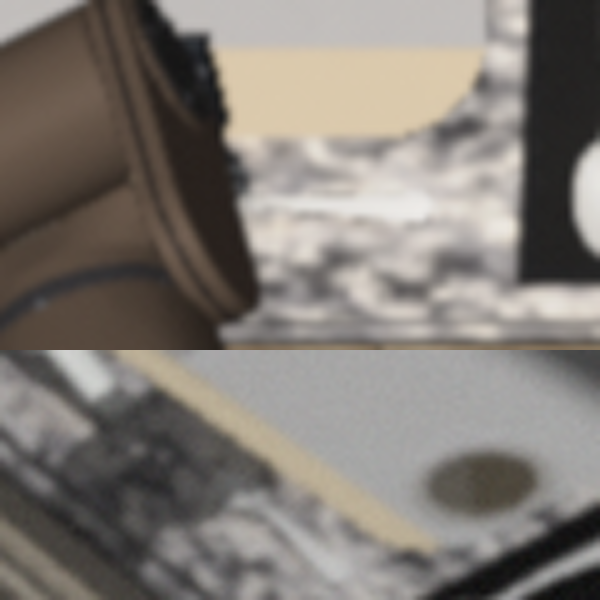

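The spoon hasn't moved, so the fingers were probably still closing when I lifted. I'll retry with a narrower opening and lift only once it's gripped.

Call:
send_rows --pt "30 0 0 40 0 0 0" --pt "30 0 0 80 0 0 0" --pt "30 0 0 114 0 0 0" --pt "30 0 0 114 0 0 0" --pt "0 0 0 114 0 0 0" --pt "0 0 0 114 0 0 0" --pt "0 0 0 114 0 0 0" --pt "0 0 0 114 0 0 0" --pt "0 0 0 114 0 0 0" --pt "0 0 0 114 0 0 0" --pt "0 0 0 114 0 0 0" --pt "0 0 0 114 0 0 0" --newtons 50

```text
time: 4.3
eef_pos: [0.3873, 0.316, 0.0262]
ee_rot: [[-0.0, 1.0, 0.001], [1.0, 0.0, 0.0], [0.0, 0.001, -1.0]]
force: [-1.3, 0.6, 0.7]
grip_width: 0.001
grip_force: 0.0
```

```bash
python3 - <<'E'
from h import *
s=r.snapshot('scene')
print(w2pix('scene',(.387,.316,.002)), w2pix('scene',(.387,.25,.005)))
cv2.imwrite('pics/c4.png',cv2.resize(s[170:260,110:240],None,fx=6,fy=6,interpolation=cv2.INTER_CUBIC)[...,::-1])
E
```

```text
[176.02132545 230.7969006 ] [188.30877362 239.11762413]
```

View pics/c4.png

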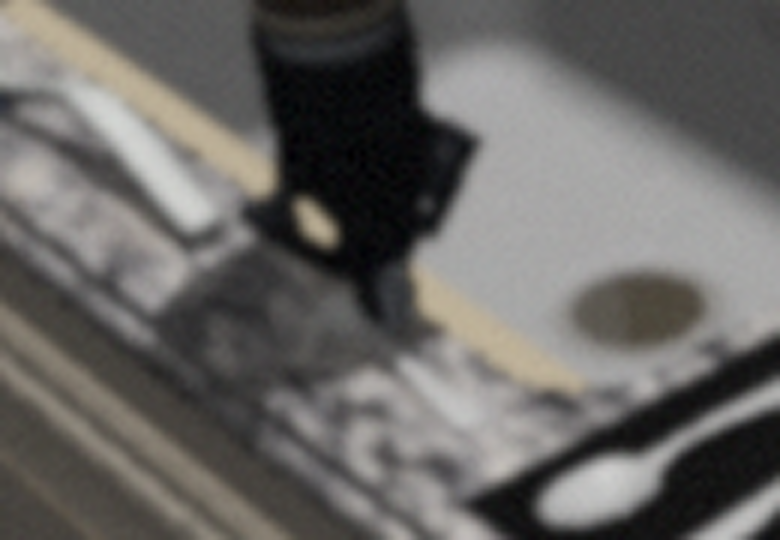

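Call:
send_rows --pt "45 0 0 -40 0 0 0" --pt "45 0 0 -40 0 0 0" --pt "45 0 0 -40 0 0 0" --pt "45 0 0 -40 0 0 0" --pt "45 0 0 -40 0 0 0" --pt "45 0 0 -40 0 0 0" --pt "45 0 0 -40 0 0 0" --pt "45 0 0 0 0 0 0" --pt "45 0 0 0 0 0 0"

```text
time: 5.1
eef_pos: [0.3828, 0.3134, 0.0197]
ee_rot: [[0.0, 1.0, -0.011], [1.0, -0.0, -0.006], [-0.006, -0.011, -1.0]]
force: [-1.2, -1.4, -0.8]
grip_width: 0.526
grip_force: 0.0
```

Call:
send_rows --pt "20 0 0 0 0 0 0" --pt "20 0 0 0 0 0 0" --pt "20 0 0 0 0 0 0" --pt "15 0 0 0 0 0 0" --pt "10 0 0 0 0 0 0" --pt "8 0 0 0 0 0 0" --pt "6 0 0 0 0 0 0"

```text
time: 5.68
eef_pos: [0.3874, 0.316, 0.0264]
ee_rot: [[-0.0, 1.0, 0.001], [1.0, 0.0, 0.001], [0.001, 0.001, -1.0]]
force: [-0.2, 0.4, 0.4]
grip_width: 0.071
grip_force: 0.0
```

Call:
send_rows --pt "0 0 0 0 0 0 0" --pt "0 0 -12 1 0 0 0" --pt "0 0 -12 1 0 0 0" --pt "0 0 0 1 0 0 0" --pt "0 0 0 -74 0 0 -0.12" --pt "30 150 -150 -104 0 0 -1.57" --pt "30 150 -150 -104 0 0 -1.57" --pt "30 150 -150 -104 0 0 -1.57" --pt "30 150 -150 -104 0 0 -1.57" --pt "30 150 -150 -104 0 0 -1.57" --pt "30 150 -150 -104 0 0 -1.57" --pt "30 150 -150 -104 0 0 -1.57"

```text
time: 6.68
eef_pos: [0.236, 0.4691, 0.1318]
ee_rot: [[-0.845, 0.535, 0.002], [0.535, 0.845, 0.004], [0.0, 0.004, -1.0]]
force: [0.1, -0.3, -0.2]
grip_width: 0.351
grip_force: 0.0
```

```bash
python3 - <<'E'
from h import *
im=r.snapshot('top'); r.snapshot('scene')
for c in('top','scene'):
  for d in r.masks_of('teaspoon1_mid',c):
    m,A,L,N=axis(d['mask'],c,.006); print(c,round(d['p'],2),m.round(4),round(A,1),round(L,3),N)
old=cv2.imread('pics/top0.png')[...,::-1]
print(np.abs(im[290:330,130:215].astype(int)-old[290:330,130:215]).max(2)[::3,::4])
for u,v in((152,310),(180,311),(190,311)): print(im[v-2:v+3,u])
from go import rows
rows((.688,.178,.14,180))
E
```

```text
top 0.5 [0.389  0.3179] -91.1 0.138 296
scene 0.49 [0.3869 0.3129] -92.3 0.139 102
[[0 1 0 1 1 0 1 0 1 1 2 1 0 1 1 1 0 0 1 1 1 1]
 [1 0 1 0 0 1 1 1 1 1 1 0 0 1 1 1 0 1 0 0 1 1]
 [0 0 1 0 0 1 1 0 0 0 0 1 1 1 1 1 1 1 1 1 0 2]
 [1 0 1 0 1 1 0 1 1 2 0 0 0 0 1 1 1 1 1 0 1 0]
 [0 1 1 1 0 1 1 1 1 1 0 1 0 0 1 1 1 1 1 0 1 0]
 [0 0 0 0 0 1 1 1 1 1 1 1 1 1 0 0 0 1 0 0 1 1]
 [1 0 1 1 1 1 1 1 0 1 1 1 1 1 1 1 1 1 1 1 0 1]
 [1 1 1 1 1 1 1 1 0 1 1 1 1 0 0 0 0 1 1 1 1 1]
 [1 1 0 1 1 0 1 1 0 1 0 1 1 1 1 1 1 1 1 1 0 1]
 [1 1 1 1 1 1 1 1 1 0 1 1 0 1 1 0 1 1 0 1 1 1]
 [1 1 1 1 0 1 1 1 1 1 0 1 1 1 1 0 1 1 1 0 1 1]
 [1 0 0 1 1 1 0 1 1 0 1 1 0 0 1 1 1 1 0 1 1 1]
 [0 0 1 1 0 1 1 0 1 0 0 1 0 1 0 1 1 1 1 0 1 1]
 [1 1 0 0 0 1 1 1 1 1 1 0 0 1 1 1 1 0 1 1 0 1]]
[[216 212 206]
 [220 218 213]
 [220 218 213]
 [216 213 207]
 [209 205 200]]
[[203 198 193]
 [221 218 213]
 [225 222 218]
 [219 215 209]
 [197 190 183]]
[[220 218 212]
 [227 224 221]
 [229 227 223]
 [229 227 223]
 [223 221 217]]
[-534.5    5.7  -10.4] [-0.     0.    -0.579]
```

Call:
send_rows --pt "40 -534 4 -10 0 0 -0.579" --pt "40 -534 4 -10 0 0 -0.579" --pt "40 -534 4 -10 0 0 -0.579" --pt "40 -534 4 -10 0 0 -0.579" --pt "40 -534 4 -10 0 0 -0.579" --pt "40 -534 4 -10 0 0 -0.579" --pt "40 -534 4 -10 0 0 -0.579" --pt "40 -534 4 -10 0 0 -0.579" --pt "40 -534 4 -10 0 0 -0.579" --pt "40 -534 4 -10 0 0 -0.579" --pt "40 -534 4 -10 0 0 -0.579" --pt "40 -534 4 -10 0 0 -0.579"

```text
time: 7.88
eef_pos: [0.6437, 0.2045, 0.138]
ee_rot: [[-1.0, 0.002, -0.001], [0.002, 1.0, -0.0], [0.001, -0.0, -1.0]]
force: [0.7, 0.8, 0.9]
grip_width: 0.472
grip_force: 0.0
```

```bash
python3 - <<'E'
from h import *
from go import rows
for u,v in((225.5,178),(223.5,225),(224.5,202),(247.5,178),(244.5,228),(246,203)): print(pix2w('top',(u,v),.006)[:2].round(4))
rows((.686,.176,.026,180))
E
```

```text
[0.7603 0.1808]
[0.6237 0.1813]
[0.6899 0.181 ]
[0.7602 0.1186]
[0.615  0.1228]
[0.6869 0.1207]
[-42.5 -28.4 112. ] [-0.    -0.001 -0.002]
```

Call:
send_rows --pt "40 -44 -26 40 0 0 0" --pt "40 -44 -26 80 0 0 0" --pt "40 -44 -26 112 0 0 0" --pt "40 -44 -26 112 0 0 0" --pt "0 -44 -26 112 0 0 0" --pt "0 -44 -26 112 0 0 0" --pt "0 -44 -26 112 0 0 0" --pt "0 -44 -26 112 0 0 0" --pt "0 -44 -26 112 0 0 0" --pt "0 -44 -26 112 0 0 0" --pt "0 -44 -26 112 0 0 0" --pt "0 -44 -26 112 0 0 0" --newtons 50

```text
time: 8.88
eef_pos: [0.6861, 0.1818, 0.0274]
ee_rot: [[-1.0, -0.004, 0.001], [-0.004, 1.0, 0.0], [-0.001, 0.0, -1.0]]
force: [0.5, -0.0, -0.1]
grip_width: -0.001
grip_force: 0.0
```

Call:
send_rows --pt "40 0 0 0 0 0 0" --pt "40 0 0 0 0 0 0" --pt "40 0 0 0 0 0 0" --pt "40 0 0 3 0 0 0" --pt "40 0 0 6 0 0 0" --pt "40 0 0 6 0 0 0" --pt "0 0 0 6 0 0 0" --pt "0 0 0 6 0 0 0" --pt "0 0 0 6 0 0 0" --pt "0 0 0 6 0 0 0" --pt "0 0 0 6 0 0 0" --pt "0 0 0 6 0 0 0" --newtons 50

```text
time: 9.88
eef_pos: [0.686, 0.1816, 0.0208]
ee_rot: [[-1.0, -0.003, 0.0], [-0.003, 1.0, 0.0], [-0.0, 0.0, -1.0]]
force: [-0.7, 0.1, -0.6]
grip_width: -0.004
grip_force: 0.0
```

```bash
python3 - <<'E'
from h import *
s=r.snapshot('scene'); t=r.snapshot('top')
a=cv2.resize(s[155:245,225:345],(600,450),interpolation=cv2.INTER_CUBIC)
cv2.imwrite('pics/c5.png',a[...,::-1])
E
```

```text
(no output)
```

View pics/c5.png

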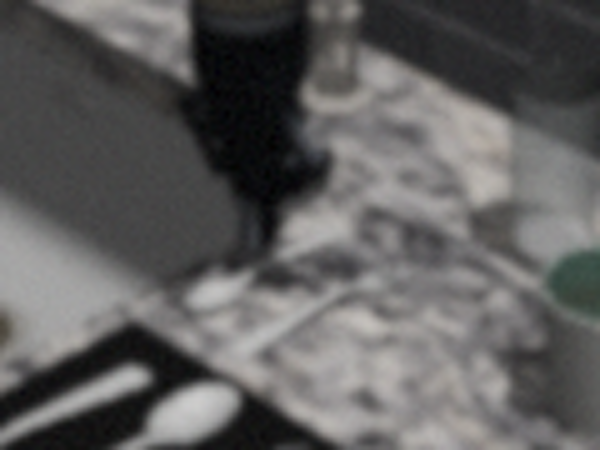

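The fingertips seem to sit about 10 mm above the worktop here, so they're shorter than I assumed. I'll feel my way down.

Call:
send_rows --pt "40 0 0 0 0 0 0" --pt "40 0 0 0 0 0 0" --pt "40 0 0 0 0 0 0" --pt "40 0 0 1 0 0 0" --pt "40 0 0 2 0 0 0" --pt "40 0 0 4 0 0 0" --pt "40 0 0 5 0 0 0" --pt "40 0 0 6 0 0 0"

```text
time: 10.65
eef_pos: [0.6858, 0.1815, 0.0144]
ee_rot: [[-1.0, -0.003, -0.0], [-0.003, 1.0, -0.0], [0.0, -0.0, -1.0]]
force: [0.4, 0.6, 0.8]
grip_width: 0.473
grip_force: 0.0
```

Call:
send_rows --pt "0 0 0 0 0 0 0" --pt "0 0 0 0 0 0 0" --pt "0 0 0 0 0 0 0" --pt "0 0 0 0 0 0 0" --pt "0 0 0 0 0 0 0" --pt "0 0 0 0 0 0 0"

```text
time: 11.15
eef_pos: [0.686, 0.1816, 0.0148]
ee_rot: [[-1.0, -0.003, 0.0], [-0.003, 1.0, -0.0], [-0.0, -0.0, -1.0]]
force: [-0.3, -0.3, -0.6]
grip_width: 0.0
grip_force: 0.0
```

Call:
send_rows --pt "40 0 0 0 0 0 0" --pt "40 0 0 0 0 0 0" --pt "40 0 0 0 0 0 0" --pt "40 0 0 1 0 0 0" --pt "40 0 0 2 0 0 0" --pt "40 0 0 3 0 0 0" --pt "40 0 0 4 0 0 0" --pt "40 0 0 5 0 0 0"

```text
time: 11.82
eef_pos: [0.6859, 0.1816, 0.0095]
ee_rot: [[-1.0, -0.003, -0.0], [-0.003, 1.0, -0.0], [0.0, -0.0, -1.0]]
force: [-0.7, 0.7, 0.1]
grip_width: 0.472
grip_force: 0.0
```

Call:
send_rows --pt "0 0 0 0 0 0 0" --pt "0 0 0 0 0 0 0" --pt "0 0 0 0 0 0 0" --pt "0 0 0 0 0 0 0" --pt "0 0 0 0 0 0 0" --pt "0 0 0 0 0 0 0"

```text
time: 12.32
eef_pos: [0.686, 0.1816, 0.0098]
ee_rot: [[-1.0, -0.003, 0.0], [-0.003, 1.0, 0.0], [-0.0, 0.0, -1.0]]
force: [-0.2, 0.4, 0.6]
grip_width: -0.002
grip_force: 0.0
```

```bash
python3 - <<'E'
from h import *
s=r.snapshot('scene'); t=r.snapshot('top')
for z in(0,-.015): print(w2pix('scene',(.686,.1816,z)))
print(w2pix('top',(.686,.1816,0)))
a=cv2.resize(s[165:235,240:320],(640,560),interpolation=cv2.INTER_CUBIC)
cv2.imwrite('pics/c6.png',a[...,::-1])
for d in r.masks_of('teaspoon1_mid','scene'):
    m,A,L,N=axis(d['mask'],'scene',.006); print(round(d['p'],2),m.round(4),round(A,1),round(L,3),N)
E
```

```text
[276.2182661  209.55932866]
[276.39614999 213.27880567]
[224.61961093 203.93244798]
0.56 [0.3867 0.313 ] -91.9 0.139 83
0.46 [ 0.5506 -0.4127] 179.3 0.186 241
0.44 [ 0.5301 -0.2429] 179.8 0.132 136
0.26 [ 0.7898 -0.0377] -141.5 0.209 920
```

View pics/c6.png

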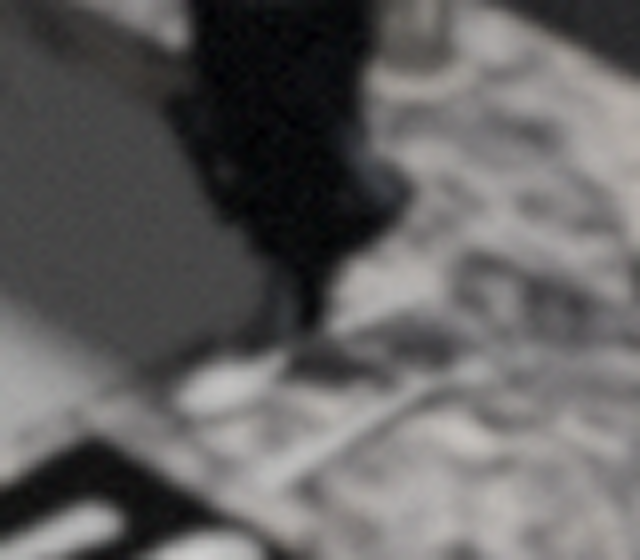

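Call:
send_rows --pt "40 0 0 -40 0 0 0" --pt "40 0 0 -80 0 0 0" --pt "40 216 -167 -80 0 0 0" --pt "40 216 -167 -80 0 0 0" --pt "40 216 -167 -80 0 0 0" --pt "40 216 -167 -80 0 0 0" --pt "40 216 -167 -80 0 0 0" --pt "40 216 -167 -80 0 0 0" --pt "40 216 -167 -80 0 0 0" --pt "40 216 -167 -80 0 0 0" --pt "40 216 -167 -50 0 0 0" --pt "40 216 -167 -24 0 0 0"

```text
time: 13.47
eef_pos: [0.4729, 0.0133, 0.0352]
ee_rot: [[-1.0, -0.002, 0.007], [-0.002, 1.0, -0.001], [-0.007, -0.001, -1.0]]
force: [-0.3, -0.0, -1.7]
grip_width: 0.47
grip_force: 0.0
```

Call:
send_rows --pt "0 0 0 0 0 0 0" --pt "0 0 0 0 0 0 0" --pt "0 0 0 0 0 0 0" --pt "0 0 0 0 0 0 0" --pt "0 0 0 0 0 0 0" --pt "0 0 0 0 0 0 0" --pt "0 0 0 0 0 0 0"

```text
time: 14.05
eef_pos: [0.4712, 0.0139, 0.0346]
ee_rot: [[-1.0, -0.003, 0.002], [-0.003, 1.0, -0.0], [-0.002, -0.0, -1.0]]
force: [-0.9, 1.1, -0.3]
grip_width: -0.0
grip_force: 0.0
```

```bash
python3 - <<'E'
from h import *
s=r.snapshot('scene'); t=r.snapshot('top')
for z in(.0,.0096,.0346,.0546): print(z,w2pix('scene',(.4712,.0139,z)))
a=cv2.resize(s[185:285,210:310],(600,600),interpolation=cv2.INTER_CUBIC)
cv2.imwrite('pics/c7.png',a[...,::-1])
E
```

```text
0.0 [261.07097533 262.72829322]
0.0096 [260.87536105 260.18332792]
0.0346 [260.35819446 253.45492864]
0.0546 [259.93619752 247.96469786]
```

View pics/c7.png

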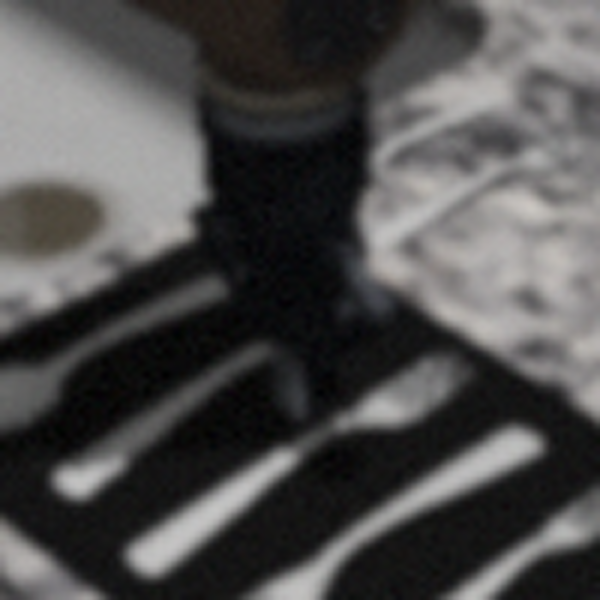

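Call:
send_rows --pt "0 0 0 2 0 0 0" --pt "0 0 0 4 0 0 0" --pt "0 0 0 6 0 0 0" --pt "0 0 0 8 0 0 0" --pt "0 0 0 10 0 0 0" --pt "0 0 0 10 0 0 0"

```text
time: 14.65
eef_pos: [0.47, 0.0139, 0.0231]
ee_rot: [[-1.0, -0.003, -0.001], [-0.003, 1.0, 0.0], [0.001, 0.0, -1.0]]
force: [-0.3, -0.1, 0.6]
grip_width: 0.0
grip_force: 0.0
```

Call:
send_rows --pt "0 0 0 2 0 0 0" --pt "0 0 0 4 0 0 0" --pt "0 0 0 6 0 0 0" --pt "0 0 0 6 0 0 0"

```text
time: 14.98
eef_pos: [0.4701, 0.0139, 0.0172]
ee_rot: [[-1.0, -0.003, -0.001], [-0.003, 1.0, 0.0], [0.001, 0.0, -1.0]]
force: [-0.9, 0.0, 0.1]
grip_width: 0.001
grip_force: 0.0
```

Call:
send_rows --pt "0 0 0 2 0 0 0" --pt "0 0 0 4 0 0 0" --pt "0 0 0 6 0 0 0" --pt "0 0 0 6 0 0 0"

```text
time: 15.32
eef_pos: [0.4706, 0.0138, 0.0118]
ee_rot: [[-1.0, -0.003, -0.0], [-0.003, 1.0, 0.0], [0.0, 0.0, -1.0]]
force: [0.2, -0.0, 0.6]
grip_width: 0.004
grip_force: 0.4
```

```bash
python3 - <<'E'
from h import *
s=r.snapshot('scene'); t=r.snapshot('top'); o=r.observe(); print(o)
for z in(-.013,.0,.0112,.0346,.0546): print(z,w2pix('scene',(.4701,.0139,z)))
a=cv2.resize(s[205:285,210:310],(750,600),interpolation=cv2.INTER_CUBIC); a=np.clip((a/255.)**.45*255,0,255).astype(np.uint8)
cv2.imwrite('pics/c8.png',a[...,::-1])
E
```

```text
{'time': 15.4167, 'joints': array([-1.86536846e-01,  1.40556006e-01,  2.19754791e+00, -3.38497245e-05,
        8.03446095e-01, -1.76055735e+00]), 'joint_velocities': array([ 0.0012613 , -0.00076663,  0.00170777,  0.00037308, -0.00151436,
        0.0024743 ]), 'effort': array([-2.32283090e-02, -2.65207565e+01, -2.12059504e+01,  6.23811531e-03,
       -9.26001091e-02,  9.24457017e-04]), 'eef_pos': array([0.47058144, 0.01386166, 0.01177434]), 'ee_rot': array([[-9.99994726e-01, -3.24767456e-03,  3.73846683e-05],
       [-3.24767575e-03,  9.99994726e-01, -3.18491854e-05],
       [-3.72810354e-05, -3.19704306e-05, -9.99999999e-01]]), 'force': array([-0.10527215, -0.02374899,  1.69889043]), 'torque': array([-0.00150434,  0.07060251, -0.00733729]), 'grip_force': 0.6839223671704531, 'grip_width': 0.002716510384520753}
-0.013 [261.04734569 266.3198167 ]
0.0 [260.78330186 262.90654966]
0.0112 [260.55341957 259.93488541]
0.0346 [260.0658154  253.63167719]
0.0546 [259.64102793 248.140494  ]
```

View pics/c8.png

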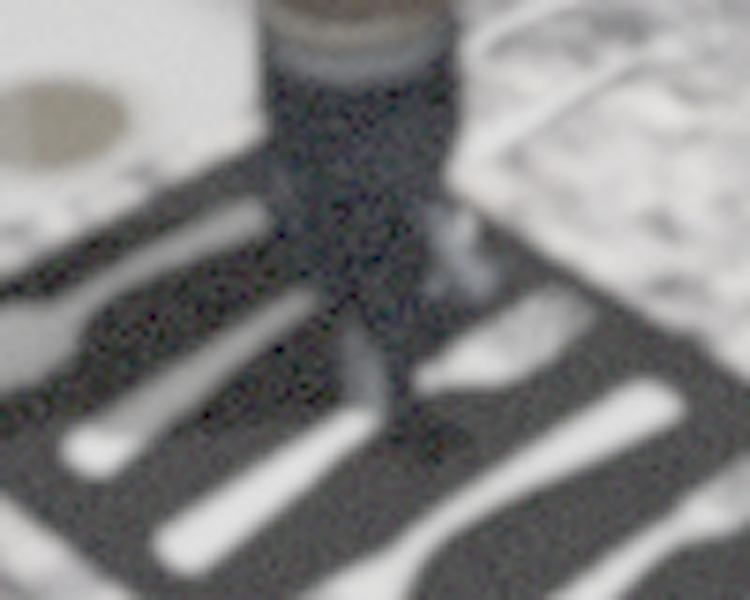

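Contact with the top of the fork handle (z ≈ 17 mm) comes at a TCP z of about 12 mm. So the real fingertips are about 4–5 mm above the reported TCP, rather than 25 mm ahead of it. I'll use that offset from now on.

Call:
send_rows --pt "30 0 0 -15 0 0 0" --pt "30 0 0 -15 0 0 0" --pt "30 0 0 -15 0 0 0" --pt "30 0 0 -15 0 0 0" --pt "30 0 0 0 0 0 0" --pt "30 0 0 8 0 0 0" --pt "30 0 0 8 0 0 0" --pt "0 0 0 8 0 0 0" --pt "0 0 0 8 0 0 0" --pt "0 0 0 8 0 0 0" --pt "0 0 0 8 0 0 0" --pt "0 0 0 8 0 0 0" --newtons 50

```text
time: 16.42
eef_pos: [0.4708, 0.0138, 0.0041]
ee_rot: [[-1.0, -0.003, 0.001], [-0.003, 1.0, -0.0], [-0.001, -0.0, -1.0]]
force: [0.7, 0.1, -1.1]
grip_width: 0.083
grip_force: 48.8
```

It holds the fork, so the offset is confirmed. I'll set the fork back down and first slide the upper tray to the left stop.

Call:
send_rows --pt "30 0 0 0 0 0 0" --pt "30 0 0 0 0 0 0" --pt "30 0 0 0 0 0 0" --pt "40 0 0 -40 0 0 0" --pt "40 0 0 -96 0 0 0" --pt "40 59 -391 -96 0 0 0" --pt "40 59 -391 -96 0 0 0" --pt "40 59 -391 -96 0 0 0" --pt "40 59 -391 -96 0 0 0" --pt "40 59 -391 -96 0 0 0" --pt "40 59 -391 -96 0 0 0" --pt "40 59 -391 -96 0 0 0"

```text
time: 17.42
eef_pos: [0.4272, -0.2765, 0.0963]
ee_rot: [[-1.0, -0.003, 0.001], [-0.003, 1.0, -0.0], [-0.001, -0.0, -1.0]]
force: [0.5, 0.3, -0.1]
grip_width: 0.469
grip_force: 0.0
```

Call:
send_rows --pt "40 0 -102 0 0 0 0" --pt "40 0 -102 0 0 0 0" --pt "40 0 -102 0 0 0 0" --pt "40 0 -102 0 0 0 0"

```text
time: 17.75
eef_pos: [0.428, -0.3812, 0.0967]
ee_rot: [[-1.0, 0.001, 0.001], [0.001, 1.0, -0.003], [-0.001, -0.003, -1.0]]
force: [-1.2, 0.3, 0.1]
grip_width: 0.468
grip_force: 0.0
```

Call:
send_rows --pt "40 20 3 0 0 0 0" --pt "40 20 3 20 0 0 0" --pt "40 20 3 37 0 0 0" --pt "40 20 3 37 0 0 0" --pt "0 20 3 37 0 0 0" --pt "0 20 3 37 0 0 0" --pt "0 20 3 37 0 0 0" --pt "0 20 3 37 0 0 0" --pt "0 20 3 37 0 0 0" --pt "0 20 3 37 0 0 0" --newtons 40

```text
time: 18.58
eef_pos: [0.4088, -0.3738, 0.06]
ee_rot: [[-1.0, -0.003, 0.001], [-0.003, 1.0, -0.001], [-0.001, -0.001, -1.0]]
force: [0.0, 0.8, 2.6]
grip_width: 0.153
grip_force: 42.6
```

Call:
send_rows --pt "0 0 30 0 0 0 0" --pt "0 0 60 0 0 0 0" --pt "0 0 90 0 0 0 0" --pt "0 0 120 0 0 0 0" --pt "0 0 138 0 0 0 0" --pt "0 0 143 0 0 0 0" --pt "0 0 148 0 0 0 0" --pt "0 0 150 0 0 0 0" --pt "0 0 150 0 0 0 0"

```text
time: 19.33
eef_pos: [0.4084, -0.2307, 0.0601]
ee_rot: [[-1.0, -0.007, 0.003], [-0.007, 1.0, -0.017], [-0.003, -0.017, -1.0]]
force: [-3.4, -22.0, -8.4]
grip_width: 0.146
grip_force: 43.5
```

Call:
send_rows --pt "40 0 -6 0 0 0 0" --pt "40 0 -6 0 0 0 0" --pt "40 0 -6 0 0 0 0" --pt "40 0 -6 0 0 0 0" --pt "30 0 -6 -40 0 0 0" --pt "30 30 230 -70 0 0 0" --pt "30 30 230 -70 0 0 0" --pt "30 30 230 -70 0 0 0" --pt "30 30 230 -70 0 0 0" --pt "30 30 230 -70 0 0 0" --pt "30 30 230 -70 0 0 0"

```text
time: 20.25
eef_pos: [0.3758, 0.0093, 0.1292]
ee_rot: [[-1.0, -0.004, 0.0], [-0.004, 1.0, 0.001], [-0.0, 0.001, -1.0]]
force: [1.2, -0.2, -0.2]
grip_width: 0.349
grip_force: 0.0
```

```bash
cat > mat.py <<'E'
from h import *
def seg(im,z=.012):
    g=im.max(2); b=np.zeros_like(g); b[239:324,218:343]=g[239:324,218:343]>90
    n,l,st,_=cv2.connectedComponentsWithStats(b)
    for i in range(1,n):
        if st[i,4]>100:
            m,a,L,N=axis(l==i,z=z); print('seg',st[i],m.round(4),round(a,1),round(L,3))
E
python3 - <<'E'
from mat import *
im=r.snapshot('top'); seg(im)
cv2.imwrite('pics/c9.png',cv2.resize(im[165:335,205:465],None,fx=3,fy=3,interpolation=cv2.INTER_CUBIC)[...,::-1])
for k in('spoon1_mid','fork1_mid'):
    for d in r.pinpoint(k,'top'):
        print(k,round(d['p'],2),toworld('top',d['point']).round(4))
E
```

```text
seg [248 240  17  39 388] [0.5271 0.0866] -177.9 0.105
seg [279 243  11  43 302] [0.5132 0.0121] 179.8 0.116
seg [225 247  15  76 563] [0.4584 0.15  ] 178.9 0.204
seg [301 247  13  75 539] [ 0.4593 -0.0514] -178.1 0.201
seg [325 248  11  57 358] [ 0.4802 -0.1135] -176.6 0.154
seg [251 286  39  26 720] [0.4188 0.0494] -103.5 0.101
spoon1_mid 0.74 [0.4592 0.1489 0.0156]
fork1_mid 0.68 [0.4725 0.0116 0.0127]
```

View pics/c9.png

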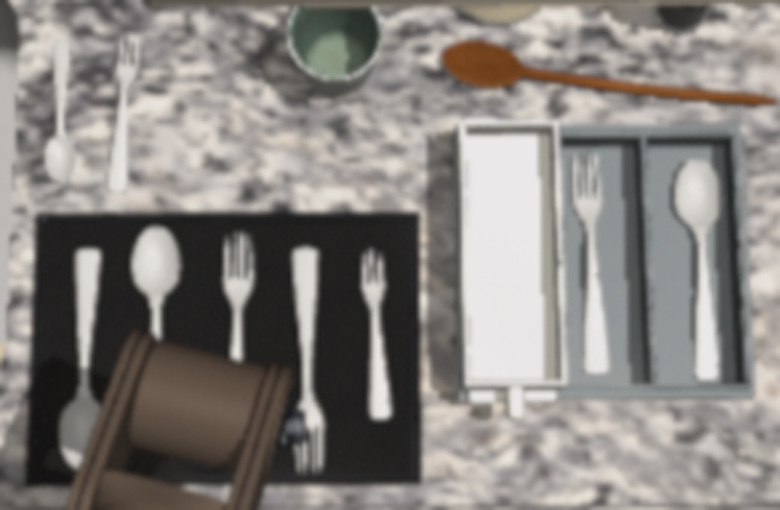

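The upper tray is at the left stop (grip y ≈ −.230). fork0 is in the middle row at crop column 592 and spoon0 in the right row at 703, so the rows are confirmed. Next is fork2 at (.459, −.051).

Call:
send_rows --pt "30 -40 -30 20 0 0 0" --pt "30 -83 -61 50 0 0 0" --pt "30 -83 -61 90 0 0 0" --pt "30 -83 -61 126 0 0 0" --pt "30 -83 -61 126 0 0 0" --pt "0 -83 -61 126 0 0 0" --pt "0 -83 -61 126 0 0 0" --pt "0 -83 -61 126 0 0 0" --pt "0 -83 -61 126 0 0 0" --pt "0 -83 -61 126 0 0 0" --pt "0 -83 -61 90 0 0 0" --pt "0 -83 -61 50 0 0 0" --newtons 60

```text
time: 21.4
eef_pos: [0.457, -0.0534, 0.0767]
ee_rot: [[-1.0, -0.003, -0.008], [-0.003, 1.0, 0.003], [0.008, 0.003, -1.0]]
force: [0.8, -0.1, 0.4]
grip_width: 0.079
grip_force: 58.7
```

```bash
python3 - <<'E'
from h import *
f=lambda c,z:pix2w('top',(205+c[0]/3,165+c[1]/3),z).round(4)
# lower tray outer corners/edges from c9
for c,z in(((742,126),.044),((752,397),.044),((640,138),.042),((645,380),.042),((748,260),.042),((462,122),.082),((556,122),.082),((566,385),.082),((517,400),.082),((592,280),.014),((704,280),.014),((697,190),.014),((587,180),.014)): print(c,z,f(c,z))
E
```

```text
(742, 126) 0.044 [ 0.6635 -0.4467  0.044 ]
(752, 397) 0.044 [ 0.4178 -0.4433  0.044 ]
(640, 138) 0.042 [ 0.653  -0.3542  0.042 ]
(645, 380) 0.042 [ 0.4331 -0.3506  0.042 ]
(748, 260) 0.042 [ 0.5403 -0.4464  0.042 ]
(462, 122) 0.082 [ 0.6573 -0.1908  0.082 ]
(556, 122) 0.082 [ 0.6571 -0.2738  0.082 ]
(566, 385) 0.082 [ 0.4242 -0.2763  0.082 ]
(517, 400) 0.082 [ 0.4114 -0.2342  0.082 ]
(592, 280) 0.014 [ 0.5274 -0.3106  0.014 ]
(704, 280) 0.014 [ 0.5272 -0.412   0.014 ]
(697, 190) 0.014 [ 0.6111 -0.4094  0.014 ]
(587, 180) 0.014 [ 0.6207 -0.3088  0.014 ]
```

Call:
send_rows --pt "0 0 0 -38 0 0 0" --pt "0 -15 -40 -38 0 0 0" --pt "0 -27 -80 -38 0 0 0" --pt "0 -40 -120 -38 0 0 0" --pt "0 -52 -160 -38 0 0 0" --pt "0 -64 -200 -38 0 0 0" --pt "0 -76 -240 -38 0 0 0" --pt "0 -82 -274 -38 0 0 0" --pt "0 -82 -274 -38 0 0 0" --pt "0 -82 -274 0 0 0 0" --pt "0 -82 -274 35 0 0 0" --pt "0 -82 -274 60 0 0 0"

```text
time: 22.4
eef_pos: [0.5418, -0.3272, 0.0166]
ee_rot: [[-1.0, -0.003, -0.002], [-0.003, 1.0, 0.002], [0.002, 0.002, -1.0]]
force: [-0.5, 0.9, -0.9]
grip_width: 0.082
grip_force: 58.8
```

Call:
send_rows --pt "20 0 0 0 0 0 0" --pt "20 0 0 0 0 0 0" --pt "20 0 0 0 0 0 0" --pt "20 0 0 -40 0 0 0" --pt "20 0 0 -80 0 0 0" --pt "30 0 20 -100 0 0 0" --pt "30 15 61 -100 0 0 0" --pt "30 30 102 -100 0 0 0" --pt "30 40 143 -100 0 0 0" --pt "30 50 184 -100 0 0 0" --pt "30 60 225 -100 0 0 0" --pt "30 69 266 -100 0 0 0"

```text
time: 23.4
eef_pos: [0.4753, -0.0668, 0.1224]
ee_rot: [[-1.0, -0.003, 0.006], [-0.003, 1.0, -0.002], [-0.006, -0.002, -1.0]]
force: [1.4, -0.2, 0.2]
grip_width: 0.353
grip_force: 0.0
```

Call:
send_rows --pt "30 0 40 40 0 0 0" --pt "30 0 73 75 0 0 0" --pt "30 0 73 113 0 0 0" --pt "30 0 73 113 0 0 0" --pt "0 0 73 113 0 0 0" --pt "0 0 73 113 0 0 0" --pt "0 0 73 113 0 0 0" --pt "0 0 73 113 0 0 0" --pt "0 0 73 113 0 0 0" --pt "0 0 73 75 0 0 0" --pt "0 0 73 35 0 0 0" --pt "0 0 73 0 0 0 0"

```text
time: 24.4
eef_pos: [0.4745, 0.0044, 0.1214]
ee_rot: [[-1.0, -0.002, 0.001], [-0.002, 1.0, -0.0], [-0.001, -0.0, -1.0]]
force: [1.3, 0.0, 0.3]
grip_width: 0.068
grip_force: 58.8
```

Call:
send_rows --pt "0 -8 -38 0 0 0 0" --pt "0 -16 -76 0 0 0 0" --pt "0 -24 -114 0 0 0 0" --pt "0 -32 -152 0 0 0 0" --pt "0 -40 -190 0 0 0 0" --pt "0 -48 -228 0 0 0 0" --pt "0 -56 -266 0 0 0 0" --pt "0 -64 -304 0 0 0 0" --pt "0 -68 -318 0 0 0 0" --pt "0 -68 -318 30 0 0 0" --pt "0 -68 -318 65 0 0 0" --pt "0 -68 -318 92 0 0 0"

```text
time: 25.4
eef_pos: [0.5431, -0.3143, 0.0265]
ee_rot: [[-1.0, -0.001, 0.001], [-0.001, 1.0, -0.001], [-0.001, -0.001, -1.0]]
force: [-0.5, 0.8, -1.8]
grip_width: 0.077
grip_force: 58.9
```

Call:
send_rows --pt "20 0 0 0 0 0 0" --pt "20 0 0 0 0 0 0" --pt "20 0 0 0 0 0 0" --pt "20 0 0 -40 0 0 0" --pt "20 0 0 -80 0 0 0" --pt "30 0 30 -95 0 0 0" --pt "30 10 68 -95 0 0 0" --pt "30 20 107 -95 0 0 0" --pt "30 30 146 -95 0 0 0" --pt "30 40 185 -95 0 0 0" --pt "30 50 224 -95 0 0 0" --pt "30 60 263 -95 0 0 0"

```text
time: 26.4
eef_pos: [0.4815, -0.0482, 0.1227]
ee_rot: [[-1.0, -0.002, 0.001], [-0.002, 1.0, 0.0], [-0.001, 0.0, -1.0]]
force: [1.1, 0.2, -0.1]
grip_width: 0.354
grip_force: 0.0
```

Call:
send_rows --pt "30 6 39 0 0 0 0" --pt "30 12 78 0 0 0 0" --pt "30 18 117 0 0 0 0" --pt "30 24 156 0 0 0 0" --pt "30 24 195 20 0 0 0" --pt "30 24 200 50 0 0 0"

```text
time: 26.9
eef_pos: [0.4605, 0.1548, 0.0761]
ee_rot: [[-1.0, -0.007, 0.01], [-0.007, 1.0, 0.003], [-0.01, 0.003, -1.0]]
force: [0.9, -0.2, 0.1]
grip_width: 0.352
grip_force: 0.0
```

```bash
python3 - <<'E'
from mat import *
im=r.snapshot('top'); seg(im)
cv2.imwrite('pics/c10.png',cv2.resize(im[165:335,205:465],None,fx=3,fy=3,interpolation=cv2.INTER_CUBIC)[...,::-1])
from go import rows; rows((.4592,.149,.003,180))
E
```

```text
seg [248 240  18  76 675] [0.4774 0.0849] -178.0 0.205
seg [325 248  11  57 363] [ 0.4802 -0.1135] -176.5 0.154
seg [225 297  17  25 242] [0.3891 0.1423] 157.9 0.063
[-5.1 -4.1 64.6] [ 0.001 -0.005  0.007]
```

View pics/c10.png

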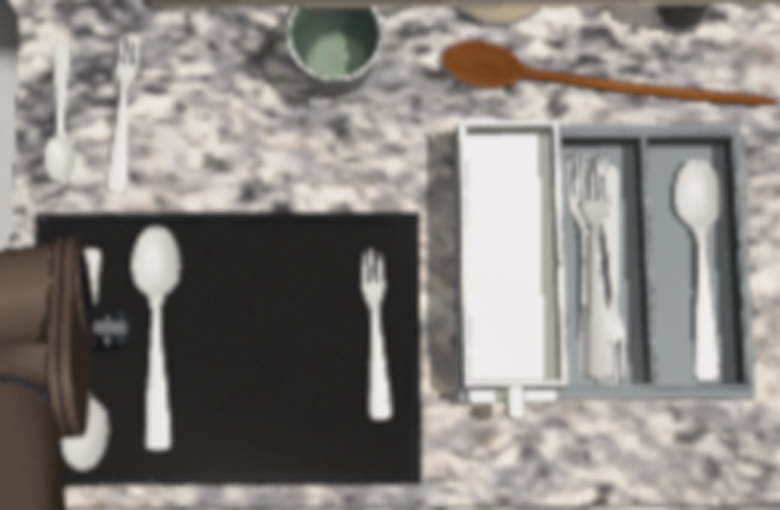

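All three forks lie in the middle row. Spoon A on the mat is unchanged.

Call:
send_rows --pt "30 -4 -4 35 0 0 0" --pt "30 -4 -4 65 0 0 0" --pt "30 -4 -4 65 0 0 0" --pt "0 -4 -4 65 0 0 0" --pt "0 -4 -4 65 0 0 0" --pt "0 -4 -4 65 0 0 0" --pt "0 -4 -4 65 0 0 0" --pt "0 -4 -4 65 0 0 0" --pt "0 -4 -4 30 0 0 0" --pt "0 -4 -4 -10 0 0 0" --pt "0 -4 -4 -50 0 0 0" --pt "0 -4 -4 -50 0 0 0"

```text
time: 27.95
eef_pos: [0.4679, 0.1466, 0.1317]
ee_rot: [[-1.0, -0.003, 0.018], [-0.003, 1.0, 0.002], [-0.018, 0.002, -1.0]]
force: [1.6, 1.5, 1.4]
grip_width: 0.069
grip_force: 58.8
```

Call:
send_rows --pt "0 -6 -40 0 0 0 0" --pt "0 -12 -80 0 0 0 0" --pt "0 -18 -120 0 0 0 0" --pt "0 -24 -160 0 0 0 0" --pt "0 -30 -200 0 0 0 0" --pt "0 -36 -240 0 0 0 0" --pt "0 -42 -280 0 0 0 0" --pt "0 -48 -320 0 0 0 0" --pt "0 -54 -360 0 0 0 0" --pt "0 -60 -400 0 0 0 0" --pt "0 -66 -440 0 0 0 0" --pt "0 -72 -480 0 0 0 0"

```text
time: 28.95
eef_pos: [0.5354, -0.3361, 0.1226]
ee_rot: [[-1.0, -0.003, 0.001], [-0.003, 1.0, -0.001], [-0.001, -0.001, -1.0]]
force: [0.6, 0.1, -0.3]
grip_width: 0.073
grip_force: 58.9
```

Call:
send_rows --pt "0 -7 -35 0 0 0 0" --pt "0 -7 -54 0 0 0 0" --pt "0 -7 -54 30 0 0 0" --pt "0 -7 -54 65 0 0 0" --pt "0 -7 -54 100 0 0 0" --pt "0 -7 -54 100 0 0 0"

```text
time: 29.45
eef_pos: [0.54, -0.3856, 0.016]
ee_rot: [[-1.0, -0.002, -0.006], [-0.002, 1.0, 0.006], [0.006, 0.006, -1.0]]
force: [-0.5, -0.1, -1.2]
grip_width: 0.068
grip_force: 62.2
```

Call:
send_rows --pt "20 0 0 0 0 0 0" --pt "20 0 0 0 0 0 0" --pt "20 0 0 0 0 0 0" --pt "20 0 0 -40 0 0 0" --pt "20 0 0 -80 0 0 0" --pt "30 0 30 -105 0 0 0" --pt "30 7 70 -105 0 0 0" --pt "30 14 110 -105 0 0 0" --pt "30 21 150 -105 0 0 0" --pt "30 28 190 -105 0 0 0" --pt "30 35 230 -105 0 0 0" --pt "30 42 270 -105 0 0 0"

```text
time: 30.45
eef_pos: [0.4999, -0.1166, 0.1296]
ee_rot: [[-1.0, -0.003, 0.004], [-0.003, 1.0, -0.002], [-0.004, -0.002, -1.0]]
force: [1.4, 1.1, 0.1]
grip_width: 0.355
grip_force: 0.0
```

Call:
send_rows --pt "30 5 40 0 0 0 0" --pt "30 10 80 0 0 0 0" --pt "30 15 120 0 0 0 0" --pt "30 20 160 0 0 0 0" --pt "30 21 198 20 0 0 0" --pt "30 21 199 55 0 0 0" --pt "30 21 199 55 0 0 0" --pt "30 21 199 55 0 0 0"

```text
time: 31.12
eef_pos: [0.4771, 0.0814, 0.0721]
ee_rot: [[-1.0, -0.005, -0.002], [-0.005, 1.0, -0.0], [0.002, -0.0, -1.0]]
force: [0.6, 0.2, 1.1]
grip_width: 0.355
grip_force: 0.0
```

Call:
send_rows --pt "30 0 3 35 0 0 0" --pt "30 0 3 69 0 0 0" --pt "30 0 3 69 0 0 0" --pt "0 0 3 69 0 0 0" --pt "0 0 3 69 0 0 0" --pt "0 0 3 69 0 0 0" --pt "0 0 3 69 0 0 0" --pt "0 0 3 69 0 0 0" --pt "0 0 3 30 0 0 0" --pt "0 0 3 -10 0 0 0" --pt "0 0 3 -50 0 0 0" --pt "0 0 3 -50 0 0 0"

```text
time: 32.12
eef_pos: [0.4841, 0.0839, 0.1317]
ee_rot: [[-1.0, -0.003, 0.018], [-0.003, 1.0, -0.001], [-0.018, -0.001, -1.0]]
force: [2.1, -0.1, 0.5]
grip_width: 0.076
grip_force: 59.0
```

Call:
send_rows --pt "0 -5 -40 0 0 0 0" --pt "0 -10 -80 0 0 0 0" --pt "0 -15 -120 0 0 0 0" --pt "0 -20 -160 0 0 0 0" --pt "0 -25 -200 0 0 0 0" --pt "0 -30 -240 0 0 0 0" --pt "0 -35 -280 0 0 0 0" --pt "0 -40 -320 0 0 0 0" --pt "0 -45 -360 0 0 0 0" --pt "0 -50 -400 0 0 0 0" --pt "0 -55 -440 0 0 0 0" --pt "0 -60 -470 0 0 0 0"

```text
time: 33.12
eef_pos: [0.5394, -0.3893, 0.1226]
ee_rot: [[-1.0, -0.002, 0.001], [-0.002, 1.0, -0.002], [-0.001, -0.002, -1.0]]
force: [0.9, 0.4, 0.4]
grip_width: 0.076
grip_force: 59.0
```

Call:
send_rows --pt "0 -3 -13 0 0 0 0" --pt "0 -3 -13 30 0 0 0" --pt "0 -3 -13 60 0 0 0" --pt "0 -3 -13 85 0 0 0" --pt "0 -3 -13 92 0 0 0" --pt "0 -3 -13 92 0 0 0"

```text
time: 33.62
eef_pos: [0.541, -0.3972, 0.027]
ee_rot: [[-1.0, -0.003, -0.004], [-0.003, 1.0, 0.004], [0.004, 0.004, -1.0]]
force: [-0.6, 0.3, -0.1]
grip_width: 0.079
grip_force: 59.0
```

Call:
send_rows --pt "20 0 0 0 0 0 0" --pt "20 0 0 0 0 0 0" --pt "20 0 0 0 0 0 0" --pt "20 0 0 -40 0 0 0" --pt "20 0 0 -75 0 0 0" --pt "40 25 30 -85 0 0 0" --pt "40 50 60 -85 0 0 0" --pt "40 75 90 -85 0 0 0" --pt "40 100 120 -85 0 0 0" --pt "40 125 150 -85 0 0 0" --pt "40 133 165 -85 0 0 0" --pt "40 133 165 -85 0 0 0"

```text
time: 34.62
eef_pos: [0.4076, -0.2315, 0.1158]
ee_rot: [[-1.0, -0.005, 0.001], [-0.005, 1.0, -0.0], [-0.001, -0.0, -1.0]]
force: [0.8, -0.5, 0.0]
grip_width: 0.473
grip_force: 0.0
```

```bash
python3 - <<'E'
from mat import *
im=r.snapshot('top'); seg(im)
cv2.imwrite('pics/c11.png',cv2.resize(im[165:335,205:465],None,fx=3,fy=3,interpolation=cv2.INTER_CUBIC)[...,::-1])
for d in r.pinpoint('upper_grip','top'): print(round(d['p'],2),toworld('top',d['point']).round(4))
from go import rows; rows((.408,-.232,.060,180))
E
```

```text
seg [325 248  10  57 311] [ 0.4803 -0.1132] -176.9 0.153
[ 2.3  3.2 56.9] [-0.003  0.003  0.004]
```

View pics/c11.png

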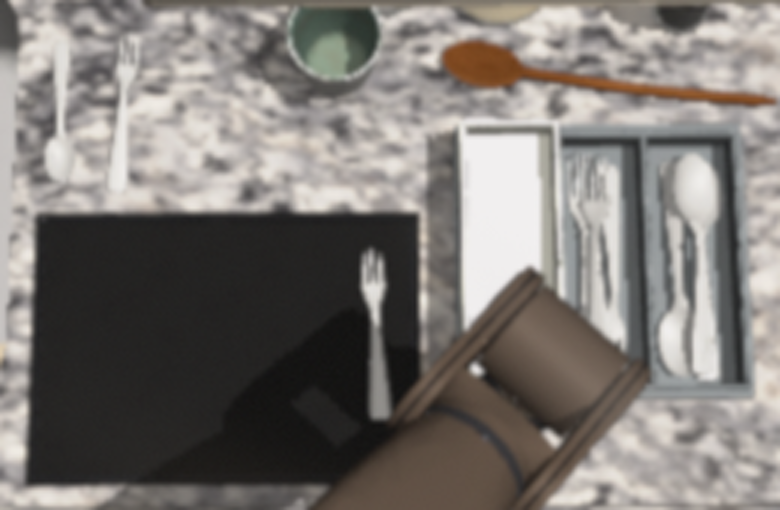

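The three spoons lie in the right row. Now I'll pinch the grip and slide the upper tray home, to the right.

Call:
send_rows --pt "40 1 1 30 0 0 0" --pt "40 1 1 56 0 0 0" --pt "40 1 1 56 0 0 0" --pt "0 1 1 56 0 0 0" --pt "0 1 1 56 0 0 0" --pt "0 1 1 56 0 0 0" --pt "0 1 1 56 0 0 0" --pt "0 1 1 56 0 0 0" --pt "0 1 1 56 0 0 0" --newtons 40

```text
time: 35.47
eef_pos: [0.4093, -0.2345, 0.0605]
ee_rot: [[-1.0, -0.003, 0.003], [-0.003, 1.0, -0.003], [-0.003, -0.003, -1.0]]
force: [1.1, -1.0, 2.1]
grip_width: 0.151
grip_force: 42.4
```

Call:
send_rows --pt "0 0 -15 0 0 0 0" --pt "0 0 -35 0 0 0 0" --pt "0 0 -60 0 0 0 0" --pt "0 0 -85 0 0 0 0" --pt "0 0 -110 0 0 0 0" --pt "0 0 -135 0 0 0 0" --pt "0 0 -155 0 0 0 0" --pt "0 0 -163 0 0 0 0" --pt "0 0 -168 0 0 0 0" --pt "0 0 -172 0 0 0 0" --pt "0 0 -172 0 0 0 0"

```text
time: 36.38
eef_pos: [0.4096, -0.3971, 0.0603]
ee_rot: [[-1.0, -0.001, -0.002], [-0.001, 1.0, 0.021], [0.002, 0.021, -1.0]]
force: [1.4, 24.7, 22.0]
grip_width: 0.148
grip_force: 45.4
```

Call:
send_rows --pt "0 0 5 0 0 0 0" --pt "40 0 5 0 0 0 0" --pt "40 0 5 0 0 0 0" --pt "40 0 5 0 0 0 0" --pt "40 0 5 -35 0 0 0" --pt "30 0 30 -55 0 0 0" --pt "30 -8 70 -55 0 0 0" --pt "30 -16 110 -55 0 0 0" --pt "30 -24 150 -55 0 0 0" --pt "30 -32 190 -55 0 0 0" --pt "30 -40 230 -55 0 0 0" --pt "30 -48 270 -55 0 0 0"

```text
time: 37.38
eef_pos: [0.4555, -0.1338, 0.1138]
ee_rot: [[-1.0, -0.002, -0.0], [-0.002, 1.0, -0.0], [0.0, -0.0, -1.0]]
force: [1.2, 0.6, 0.6]
grip_width: 0.35
grip_force: 0.0
```

```bash
python3 - <<'E'
from mat import *
im=r.snapshot('top'); seg(im)
for d in r.pinpoint('upper_row','top'): print(round(d['p'],2),toworld('top',d['point']).round(4))
from go import rows; rows((.480,-.1133,.06,180),(.480,-.1133,.002,180))
E
```

```text
seg [323 243  20  28 376] [ 0.5311 -0.1259] -161.9 0.08
seg [322 284  21  13 135] [ 0.4468 -0.1199] -113.3 0.06
seg [284 292  46  32 779] [ 0.3786 -0.0559] -58.9 0.137
0.67 [ 0.5445 -0.3994  0.0478]
[-24.8  16.9  53.2] [ 0.002 -0.001  0.009]
[-24.8  16.8 111.2] [ 0.002 -0.001  0.009]
```

Call:
send_rows --pt "30 0 40 0 0 0 0" --pt "30 0 80 0 0 0 0" --pt "30 0 120 0 0 0 0" --pt "30 0 160 0 0 0 0" --pt "30 0 160 0 0 0 0"

```text
time: 37.9
eef_pos: [0.4543, 0.0295, 0.1135]
ee_rot: [[-1.0, -0.009, -0.001], [-0.009, 1.0, 0.002], [0.001, 0.002, -1.0]]
force: [-0.0, -0.1, -0.7]
grip_width: 0.354
grip_force: 0.0
```

```bash
python3 - <<'E'
from mat import *
im=r.snapshot('top'); r.snapshot('scene'); seg(im)
for c in('top','scene'):
  for d in r.masks_of('cakefork1_mid',c):
    m,A,L,N=axis(d['mask'],c,.011); print(c,round(d['p'],2),m.round(4),round(A,1),round(L,3),N)
  for d in r.pinpoint('cakefork1_mid',c): print(c,round(d['p'],2),toworld(c,d['point']).round(4))
b=(im[235:330,300:380].max(2)>90)
for row in b[::2]: print(''.join('#' if x else '.' for x in row))
E
```

```text
seg [243 249  38  24 690] [0.5223 0.0744] -97.6 0.099
seg [325 248  11  57 359] [ 0.4802 -0.1134] -176.6 0.154
seg [252 286  22  10 121] [0.4408 0.0683] -88.1 0.057
top 0.61 [ 0.4777 -0.1125] -177.8 0.143 268
top 0.78 [ 0.4764 -0.1102  0.0078]
top 0.39 [ 0.5426 -0.3119  0.0269]
scene 0.45 [ 0.4717 -0.1178] -177.3 0.142 192
scene 0.76 [ 0.4783 -0.114   0.012 ]
..##################.###########################################################
............................................####################################
............................................####################################
............................................####################################
............................................####################################
............................................####################################
............................................####################################
...........................###..............####################################
..........................#######............#########.#########################
.........
[... 2449 characters left out ...]
.................###################################
.............................................###################################
.............................................###################################
.............................................###################################
.............................................###################################
.............................................###################################
.............................................###################################
################################################################################
################################################################################
```

The cake fork hasn't moved; the arm itself caused that odd reading. Picking it now.

Call:
send_rows --pt "30 -8 -40 0 0 0 0" --pt "30 -16 -80 0 0 0 0" --pt "30 -24 -120 20 0 0 0" --pt "30 -26 -143 50 0 0 0" --pt "30 -26 -143 85 0 0 0" --pt "30 -26 -143 111 0 0 0" --pt "30 -26 -143 111 0 0 0" --pt "0 -26 -143 111 0 0 0" --pt "0 -26 -143 111 0 0 0" --pt "0 -26 -143 111 0 0 0" --pt "0 -26 -143 111 0 0 0" --pt "0 -26 -143 111 0 0 0" --newtons 60

```text
time: 39.2
eef_pos: [0.4821, -0.1181, 0.0039]
ee_rot: [[-1.0, -0.004, 0.001], [-0.004, 1.0, -0.001], [-0.001, -0.001, -1.0]]
force: [0.6, 0.2, -0.7]
grip_width: 0.072
grip_force: 60.1
```

Call:
send_rows --pt "0 0 0 -40 0 0 0" --pt "0 0 0 -80 0 0 0" --pt "0 -20 -35 -95 0 0 0" --pt "0 -40 -70 -95 0 0 0" --pt "0 -59 -104 -95 0 0 0" --pt "0 -59 -104 -95 0 0 0" --pt "0 -59 -104 -60 0 0 0" --pt "0 -59 -104 -25 0 0 0" --pt "0 -59 -104 -11 0 0 0" --pt "0 -59 -104 -11 0 0 0"

```text
time: 40.03
eef_pos: [0.5374, -0.2192, 0.0095]
ee_rot: [[-1.0, -0.004, -0.008], [-0.004, 1.0, 0.005], [0.008, 0.005, -1.0]]
force: [-0.4, -0.1, 0.1]
grip_width: 0.074
grip_force: 60.1
```

Call:
send_rows --pt "18 0 0 0 0 0 0" --pt "18 0 0 0 0 0 0" --pt "18 0 0 0 0 0 0" --pt "18 0 0 -40 0 0 0" --pt "18 0 0 -80 0 0 0" --pt "30 -10 35 -90 0 0 0" --pt "30 -25 70 -90 0 0 0" --pt "30 -40 105 -90 0 0 0" --pt "30 -56 140 -90 0 0 0" --pt "30 -72 175 -90 0 0 0" --pt "30 -88 210 -90 0 0 0" --pt "30 -104 245 -90 0 0 0"

```text
time: 41.03
eef_pos: [0.6458, 0.0254, 0.1067]
ee_rot: [[-1.0, -0.003, 0.004], [-0.003, 1.0, -0.001], [-0.004, -0.001, -1.0]]
force: [0.6, -1.0, 0.3]
grip_width: 0.348
grip_force: 0.0
```

Call:
send_rows --pt "30 -14 35 0 0 0 0" --pt "30 -28 70 0 0 0 0" --pt "30 -43 94 0 0 0 0" --pt "30 -43 94 20 0 0 0" --pt "30 -43 94 40 0 0 0" --pt "30 -43 94 40 0 0 0"

```text
time: 41.53
eef_pos: [0.685, 0.1186, 0.0614]
ee_rot: [[-1.0, -0.005, -0.005], [-0.005, 1.0, -0.0], [0.005, -0.0, -1.0]]
force: [-0.4, -0.2, -1.3]
grip_width: 0.355
grip_force: 0.0
```

```bash
python3 - <<'E'
from go import *
im=r.snapshot('scene')
for k in('cakefork1_mid','teaspoon1_mid'):
  for d in r.pinpoint(k,'scene'): print(k,round(d['p'],2),toworld('scene',d['point']).round(4))
rows((.6875,.1205,-.0035,180))
E
```

```text
cakefork1_mid 0.67 [ 0.5345 -0.2215  0.0113]
teaspoon1_mid 0.49 [0.3835 0.313  0.0021]
[ 0.3  3.  69.2] [0.    0.002 0.003]
```

Call:
send_rows --pt "30 0 3 35 0 0 0" --pt "30 0 3 60 0 0 0" --pt "30 0 3 67 0 0 0" --pt "30 0 3 67 0 0 0" --pt "0 0 3 67 0 0 0" --pt "0 0 3 67 0 0 0" --pt "0 0 3 67 0 0 0" --pt "0 0 3 67 0 0 0" --pt "0 0 3 67 0 0 0" --pt "0 0 3 67 0 0 0"

```text
time: 42.52
eef_pos: [0.6889, 0.1205, -0.0002]
ee_rot: [[-1.0, -0.003, 0.004], [-0.003, 1.0, -0.0], [-0.004, -0.0, -1.0]]
force: [-0.6, -0.5, 5.8]
grip_width: 0.079
grip_force: 59.2
```

Call:
send_rows --pt "0 0 0 -40 0 0 0" --pt "0 0 0 -80 0 0 0" --pt "0 30 -20 -115 0 0 0" --pt "0 60 -48 -115 0 0 0" --pt "0 88 -76 -115 0 0 0" --pt "0 112 -108 -115 0 0 0" --pt "0 130 -144 -115 0 0 0" --pt "0 140 -184 -115 0 0 0" --pt "0 145 -225 -115 0 0 0" --pt "0 147 -266 -115 0 0 0" --pt "0 147 -307 -115 0 0 0" --pt "0 147 -348 -115 0 0 0"

```text
time: 43.52
eef_pos: [0.5404, -0.2295, 0.1122]
ee_rot: [[-1.0, -0.003, 0.0], [-0.003, 1.0, 0.0], [-0.0, 0.0, -1.0]]
force: [0.1, 0.3, 0.2]
grip_width: 0.077
grip_force: 58.8
```

Call:
send_rows --pt "0 0 -1 35 0 0 0" --pt "0 0 -1 70 0 0 0" --pt "0 0 -1 89 0 0 0" --pt "0 0 -1 89 0 0 0" --pt "18 0 -1 89 0 0 0" --pt "18 0 -1 89 0 0 0" --pt "18 0 -1 89 0 0 0" --pt "18 0 -1 50 0 0 0" --pt "18 0 -1 10 0 0 0" --pt "30 -10 35 0 0 0 0" --pt "30 -25 70 0 0 0 0" --pt "30 -40 105 0 0 0 0"

```text
time: 44.52
eef_pos: [0.5833, -0.1226, 0.1169]
ee_rot: [[-1.0, -0.002, 0.008], [-0.002, 1.0, -0.003], [-0.008, -0.003, -1.0]]
force: [0.6, -0.1, 0.2]
grip_width: 0.353
grip_force: 0.0
```

Call:
send_rows --pt "30 -15 36 0 0 0 0" --pt "30 -30 72 0 0 0 0" --pt "30 -45 108 0 0 0 0" --pt "30 -60 144 0 0 0 0" --pt "30 -75 180 0 0 0 0" --pt "30 -90 216 0 0 0 0" --pt "30 -105 252 0 0 0 0" --pt "30 -108 290 0 0 0 0" --pt "30 -108 306 20 0 0 0" --pt "30 -108 306 50 0 0 0" --pt "30 -108 306 50 0 0 0"

```text
time: 45.43
eef_pos: [0.6845, 0.1853, 0.0578]
ee_rot: [[-1.0, -0.006, -0.007], [-0.006, 1.0, -0.001], [0.007, -0.001, -1.0]]
force: [-1.6, -1.0, -2.1]
grip_width: 0.353
grip_force: 0.0
```

```bash
python3 - <<'E'
from go import *
t=r.snapshot('top'); s=r.snapshot('scene')
for c in('top','scene'):
  for k in('cakefork1_mid','teaspoon1_mid'):
    for d in r.pinpoint(k,c): print(c,k,round(d['p'],2),toworld(c,d['point']).round(4))
np.save('t.npy',t)
print(t[175:233:6,214:236].max(2))
rows((.690,.180,-.002,180))
E
```

```text
top cakefork1_mid 0.66 [ 0.5381 -0.2196  0.0077]
top cakefork1_mid 0.17 [ 0.4105 -0.4     0.0665]
scene cakefork1_mid 0.69 [0.6897 0.1832 0.0073]
scene cakefork1_mid 0.54 [ 0.5371 -0.2214  0.0094]
scene teaspoon1_mid 0.64 [0.3854 0.3168 0.0016]
[[ 92  77  83  96  95  71  52  47  48  51  50  45  92 156 162 140 120 107
  101 100 107 129]
 [100  83  95 107 104  76  52  47  47  47  48  66 119 171 187 199 200 190
  179 172 170 173]
 [112  95  88 108 115  97  67  50  47  47  46  47  51  73  87  98 104 107
  108 113 115 120]
 [ 97 103  85  83 100 104  86  61  48  47  46  46  45  46  43  36  34  39
   42  33  23  25]
 [ 59  68  77  69  65  79  85  78  61  49  52  63  65  52  50  82 118 132
  135 134 130 122]
 [ 57  53  50  52  52  44  44  50  52  58  98 143 131 131 156 175 182 184
  184 183 183 190]
 [ 61  54  50  69 103 116 128 163 199 216 222 224 223 213 209 208 202 200
  202 199 196 199]
 [ 59  51  48  54  81 137 204 228 232 237 240 236 229 221 212 210 221 222
  209 188 172 168]
 [ 61  54  50  48  68 104 132 175 209 222 223 222 218 212 219 228 231 232
  233 232 228 224]
 [ 64  56  50  48  59 103 149 164 159 148 140 144 166 190 205 205 199 194
  188 177 168 165]]
[-0.2 -3.  67. ] [0.    0.004 0.002]
```

Call:
send_rows --pt "30 0 -1 35 0 0 0" --pt "30 0 -1 58 0 0 0" --pt "30 0 -1 66 0 0 0" --pt "30 0 -1 66 0 0 0" --pt "0 0 -1 66 0 0 0" --pt "0 0 -1 66 0 0 0" --pt "0 0 -1 66 0 0 0" --pt "0 0 -1 66 0 0 0" --pt "0 0 -1 66 0 0 0" --pt "0 0 -1 66 0 0 0"

```text
time: 46.57
eef_pos: [0.6891, 0.1825, -0.0021]
ee_rot: [[-1.0, -0.003, 0.003], [-0.003, 1.0, -0.0], [-0.003, -0.0, -1.0]]
force: [-0.0, -1.9, 6.2]
grip_width: 0.077
grip_force: 59.4
```

Call:
send_rows --pt "0 0 0 -40 0 0 0" --pt "0 0 0 -80 0 0 0" --pt "0 20 -20 -110 0 0 0" --pt "0 42 -50 -128 0 0 0" --pt "0 64 -83 -128 0 0 0" --pt "0 86 -116 -128 0 0 0" --pt "0 108 -150 -128 0 0 0" --pt "0 124 -187 -128 0 0 0" --pt "0 138 -226 -128 0 0 0" --pt "0 147 -266 -128 0 0 0" --pt "0 148 -307 -128 0 0 0" --pt "0 148 -348 -128 0 0 0"

```text
time: 47.57
eef_pos: [0.5396, -0.167, 0.1237]
ee_rot: [[-1.0, -0.003, -0.0], [-0.003, 1.0, 0.001], [0.0, 0.001, -1.0]]
force: [0.0, 0.3, -0.1]
grip_width: 0.078
grip_force: 58.8
```

Call:
send_rows --pt "0 0 -41 0 0 0 0" --pt "0 0 -82 0 0 0 0" --pt "0 0 -123 0 0 0 0" --pt "0 0 -164 0 0 0 0" --pt "0 0 -205 0 0 0 0" --pt "0 0 -219 0 0 0 0" --pt "0 0 -219 0 0 0 0" --pt "0 0 -219 0 0 0 0"

```text
time: 48.23
eef_pos: [0.5411, -0.3845, 0.1231]
ee_rot: [[-1.0, -0.002, -0.001], [-0.002, 1.0, 0.002], [0.001, 0.002, -1.0]]
force: [0.4, 0.6, -0.2]
grip_width: 0.072
grip_force: 58.8
```

Call:
send_rows --pt "0 0 -4 30 0 0 0" --pt "0 0 -4 55 0 0 0" --pt "0 0 -4 69 0 0 0" --pt "0 0 -4 69 0 0 0" --pt "18 0 -4 69 0 0 0" --pt "18 0 -4 69 0 0 0" --pt "18 0 -4 69 0 0 0" --pt "18 0 -4 30 0 0 0" --pt "18 0 -4 -5 0 0 0" --pt "30 10 35 -5 0 0 0.12" --pt "30 20 75 -5 0 0 0.24" --pt "30 30 115 -5 0 0 0.36"

```text
time: 49.23
eef_pos: [0.512, -0.2701, 0.1321]
ee_rot: [[-0.934, 0.356, 0.005], [0.356, 0.934, -0.003], [-0.006, -0.001, -1.0]]
force: [1.0, 1.3, -0.1]
grip_width: 0.354
grip_force: 0.0
```

```bash
python3 - <<'E'
from go import *
rows((.387,.315,.12,90),(.387,.315,-.002,90))
E
```

```text
[325.3 502.2   9.6] [0.002 0.006 1.206]
[326.  502.3 131.6] [0.002 0.006 1.206]
```

Call:
send_rows --pt "30 20 37 5 0 0 0.1" --pt "30 40 74 5 0 0 0.2" --pt "30 60 111 5 0 0 0.3" --pt "30 81 148 5 0 0 0.4" --pt "30 105 180 5 0 0 0.5" --pt "30 130 212 5 0 0 0.6" --pt "30 155 244 5 0 0 0.7" --pt "30 178 276 5 0 0 0.8" --pt "30 200 308 5 0 0 0.9" --pt "30 222 340 5 0 0 1.0" --pt "30 243 372 5 0 0 1.1" --pt "30 264 404 5 0 0 1.2"

```text
time: 50.23
eef_pos: [0.4061, 0.1995, 0.1261]
ee_rot: [[-0.018, 1.0, 0.004], [1.0, 0.018, 0.001], [0.001, 0.005, -1.0]]
force: [1.5, 0.1, 1.2]
grip_width: 0.353
grip_force: 0.0
```

```bash
python3 - <<'E'
from go import *
rows((.387,.315,.05,90),(.387,.315,-.002,90))
E
```

```text
[115.7 -17.4  76.2] [ 0.005 -0.001  0.018]
[115.7 -17.6 128.2] [ 0.005 -0.001  0.018]
```

Call:
send_rows --pt "30 38 -6 5 0 0 0.018" --pt "30 76 -12 20 0 0 0.018" --pt "30 114 -18 40 0 0 0.018" --pt "30 116 -18 75 0 0 0.018" --pt "30 116 -18 110 0 0 0.018" --pt "30 116 -18 120 0 0 0.018" --pt "30 116 -18 127 0 0 0.018" --pt "30 116 -18 127 0 0 0.018" --pt "0 116 -18 127 0 0 0.018" --pt "0 116 -18 127 0 0 0.018" --pt "0 116 -18 127 0 0 0.018" --pt "0 116 -18 127 0 0 0.018"

```text
time: 51.23
eef_pos: [0.3873, 0.3137, -0.0007]
ee_rot: [[-0.004, 1.0, 0.004], [1.0, 0.004, 0.002], [0.002, 0.004, -1.0]]
force: [-0.0, -1.2, 6.9]
grip_width: 0.085
grip_force: 58.9
```

Call:
send_rows --pt "0 0 0 0 0 0 0" --pt "0 0 0 0 0 0 0"

```text
time: 51.4
eef_pos: [0.3873, 0.3137, -0.0007]
ee_rot: [[-0.005, 1.0, 0.004], [1.0, 0.005, 0.002], [0.002, 0.004, -1.0]]
force: [0.6, -0.6, 6.6]
grip_width: 0.087
grip_force: 58.9
```

Call:
send_rows --pt "0 0 0 -40 0 0 0" --pt "0 0 0 -80 0 0 0" --pt "0 -15 15 -115 0 0 -0.12" --pt "0 -50 28 -126 0 0 -0.24" --pt "0 -87 42 -126 0 0 -0.36" --pt "0 -125 55 -126 0 0 -0.48" --pt "0 -163 68 -126 0 0 -0.6" --pt "0 -201 80 -126 0 0 -0.72" --pt "0 -240 90 -126 0 0 -0.84" --pt "0 -279 100 -126 0 0 -0.96" --pt "0 -318 110 -126 0 0 -1.08" --pt "0 -357 120 -126 0 0 -1.2"

```text
time: 52.4
eef_pos: [0.4993, -0.014, 0.1237]
ee_rot: [[-0.898, 0.44, 0.001], [0.44, 0.898, -0.0], [-0.001, 0.001, -1.0]]
force: [0.8, 0.6, 1.0]
grip_width: 0.082
grip_force: 58.9
```

```bash
python3 - <<'E'
from go import *
rows((.541,-.41,.125,180))
E
```

```text
[-211.7 -337.3   -1.2] [ 0.     0.001 -0.456]
```

Call:
send_rows --pt "0 -21 -34 -2 0 0 -0.1" --pt "0 -42 -67 -2 0 0 -0.2" --pt "0 -63 -101 -2 0 0 -0.3" --pt "0 -85 -135 -2 0 0 -0.4" --pt "0 -106 -169 -2 0 0 -0.456" --pt "0 -127 -202 -2 0 0 -0.456" --pt "0 -148 -236 -2 0 0 -0.456" --pt "0 -170 -270 -2 0 0 -0.456" --pt "0 -191 -304 -2 0 0 -0.456" --pt "0 -212 -337 -2 0 0 -0.456" --pt "0 -212 -337 -2 0 0 -0.456" --pt "0 -212 -337 -2 0 0 -0.456"

```text
time: 53.4
eef_pos: [0.5385, -0.4104, 0.125]
ee_rot: [[-1.0, 0.008, 0.0], [0.008, 1.0, -0.0], [-0.0, -0.0, -1.0]]
force: [-0.3, 1.6, 0.3]
grip_width: 0.085
grip_force: 58.9
```

Call:
send_rows --pt "0 0 0 30 0 0 0" --pt "0 0 0 55 0 0 0" --pt "0 0 0 66 0 0 0" --pt "0 0 0 66 0 0 0" --pt "18 0 0 66 0 0 0" --pt "18 0 0 66 0 0 0" --pt "18 0 0 66 0 0 0" --pt "18 0 0 30 0 0 0" --pt "18 0 0 -10 0 0 0" --pt "30 20 30 -30 0 0 0" --pt "30 35 70 -30 0 0 0" --pt "30 50 105 -30 0 0 0"

```text
time: 54.4
eef_pos: [0.4906, -0.3036, 0.1595]
ee_rot: [[-1.0, 0.006, 0.006], [0.006, 1.0, -0.005], [-0.006, -0.005, -1.0]]
force: [-0.2, 0.7, -0.5]
grip_width: 0.35
grip_force: 0.0
```

Call:
send_rows --pt "30 10 40 0 0 0 0" --pt "30 20 80 0 0 0 0" --pt "30 30 120 0 0 0 0" --pt "30 40 160 0 0 0 0" --pt "30 40 200 0 0 0 0" --pt "30 40 240 0 0 0 0" --pt "30 40 270 0 0 0 0" --pt "30 40 300 0 0 0 0" --pt "30 40 300 0 0 0 0"

```text
time: 55.15
eef_pos: [0.451, 0.0013, 0.1565]
ee_rot: [[-1.0, -0.0, 0.003], [-0.0, 1.0, 0.001], [-0.003, 0.001, -1.0]]
force: [-0.0, -0.5, 0.1]
grip_width: 0.355
grip_force: 0.0
```

```bash
python3 - <<'E'
from h import *
t=r.snapshot('top'); s=r.snapshot('scene')
a=cv2.resize(t[165:335,205:465],(780,510),interpolation=cv2.INTER_CUBIC)[:300,:]
a=cv2.resize(t[190:310,335:475],(400,343),interpolation=cv2.INTER_CUBIC); b=cv2.resize(s[240:360,290:440],(400,320),interpolation=cv2.INTER_CUBIC)[:320]
c=cv2.resize(t[165:335,110:350],(360,255),interpolation=cv2.INTER_CUBIC)
o=np.zeros((600,800,3),np.uint8); o[:343,:400]=a; o[:320,400:]=b; o[345:600,:360]=c
cv2.imwrite('pics/c12.png',o[...,::-1])
for c in('top','scene'):
  for k in('upper_row','upper_grip'):
    for d in r.pinpoint(k,c): print(c,k,round(d['p'],2),toworld(c,d['point']).round(4))
E
```

```text
top upper_row 0.74 [ 0.5443 -0.3944  0.0469]
top upper_grip 0.59 [ 0.4131 -0.3985  0.0679]
scene upper_row 0.81 [ 0.5413 -0.3967  0.0574]
scene upper_row 0.75 [ 0.5429 -0.2337  0.0158]
scene upper_grip 0.61 [ 0.4116 -0.3964  0.0714]
scene upper_grip 0.58 [ 0.543  -0.3101  0.0239]
```

View pics/c12.png

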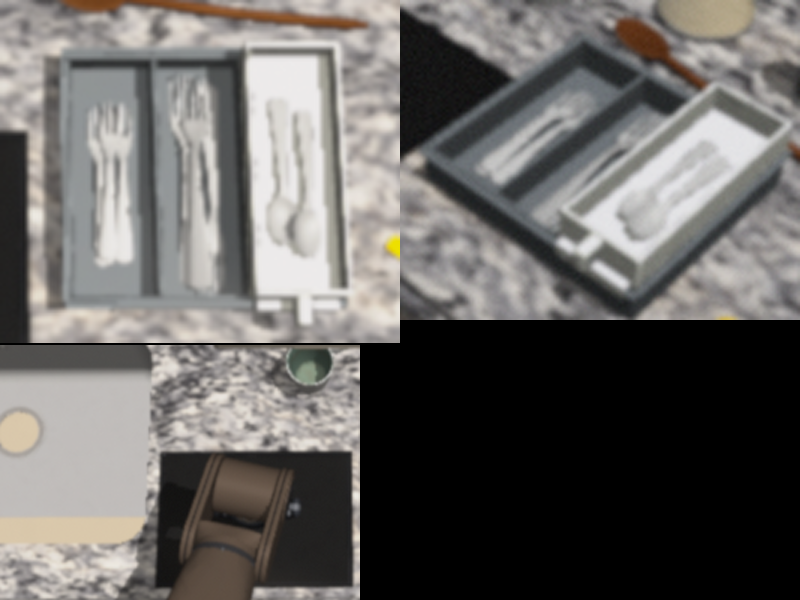

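Everything is placed: three cake forks in the left row, three forks in the middle, and two teaspoons in the upper tray with the spoons under it. I'll give the upper tray one last gentle push against its right stop.

Call:
send_rows --pt "0 4 -38 0 0 0 0" --pt "0 8 -76 0 0 0 0" --pt "0 12 -114 0 0 0 0" --pt "0 16 -152 0 0 0 0" --pt "0 22 -190 0 0 0 0" --pt "0 28 -228 0 0 0 0" --pt "0 36 -266 0 0 0 0" --pt "0 44 -304 0 0 0 0" --pt "0 44 -340 10 0 0 0" --pt "0 44 -357 40 0 0 0" --pt "0 44 -357 75 0 0 0" --pt "0 44 -357 95 0 0 0"

```text
time: 56.45
eef_pos: [0.403, -0.3611, 0.0568]
ee_rot: [[-1.0, 0.01, -0.002], [0.01, 1.0, 0.003], [0.002, 0.003, -1.0]]
force: [-0.9, 1.8, -0.9]
grip_width: 0.002
grip_force: 0.0
```

Call:
send_rows --pt "0 0 -5 0 0 0 0" --pt "0 0 -12 0 0 0 0" --pt "0 0 -18 0 0 0 0" --pt "0 0 -23 0 0 0 0" --pt "0 0 -27 0 0 0 0" --pt "0 0 -29 0 0 0 0"

```text
time: 56.95
eef_pos: [0.4048, -0.377, 0.0605]
ee_rot: [[-1.0, 0.009, -0.006], [0.008, 0.999, 0.031], [0.006, 0.031, -0.999]]
force: [0.1, 38.7, 19.3]
grip_width: 0.001
grip_force: 19.8
```

It's firmly against the stop. Backing off along the push direction, then up and clear.

Call:
send_rows --pt "0 0 10 0 0 0 0" --pt "0 0 25 0 0 0 0" --pt "0 0 25 -40 0 0 0" --pt "0 0 40 -80 0 0 0" --pt "0 0 80 -100 0 0 0" --pt "0 0 120 -100 0 0 0" --pt "0 0 120 -100 0 0 0" --pt "0 0 120 -100 0 0 0"

```text
time: 57.62
eef_pos: [0.4067, -0.2681, 0.1627]
ee_rot: [[-1.0, 0.002, 0.004], [0.002, 1.0, -0.005], [-0.004, -0.005, -1.0]]
force: [-0.5, -0.8, -0.6]
grip_width: 0.001
grip_force: 0.0
```

```bash
python3 - <<'E'
from h import *
r.snapshot('top'); r.snapshot('scene')
for c in('top','scene'):
    for d in r.pinpoint('upper_grip',c)[:1]: print(c,round(d['p'],2),toworld(c,d['point']).round(4))
print(r.job_done())
E
```

```text
top 0.9 [ 0.4116 -0.4022  0.0674]
scene 0.88 [ 0.4119 -0.3997  0.0701]
the job is handed in; nothing more can be done
None
```

I handed the job in at about 58 s of robot time: all eight washed pieces lie flat in their rows, the upper tray is back against its right-hand stop and the mug is untouched, but no verdict came back.

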